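Open the dust filter box and put its filters out to air

ROBOT

A 6-joint arm with a two-finger parallel gripper is mounted at the origin on a cart in front of the work surface, level with it; the furniture and walls round the work are solid. World frame = base frame: x ahead of the robot, y to its left, z up, the work surface at z = 0. Lengths are in mm, angles in rad, forces in N, time in s.
With the tool pointing down it reaches from about 275 to 1000 mm from the base axis. Payload 8.4 kg.
Tool frame: the origin (TCP) lies on the centre line of the jaws, within the pads' length; the fingertips stand r.tip_reach ahead of it and the grasp point (between the pads) lies 11 mm behind it (r.tip_reach is the distance from the TCP to the fingertips, in mm); z points along the fingers, y is the line along which they close (so a half turn about z gives the same grasp; the last joint's range is limited). The gripper opens to 85 mm and grips with 20 to 120 N. Pads are 22 mm wide; open, the fingers measure 114 mm over their backs; the gripper's body (76 mm by 85 mm) begins 54 mm behind the grasp point. The pads swing forward as they close: fully open they stand 13 mm farther back than shut.
Start: joints at [1.259, 0.353, 1.633, -0, 1.155, -0.002], TCP at [190.541, 595.25, 239.281] pointing down, gripper open.
Joint ranges: [-2.63, 2.63], [-0.92, 2.1], [0.06, 2.66], [-1.3, 4.44], [0, 2.69], [-3.02, 3.02]. Speed limits (rad/s): [2.22, 2.22, 2.79, 3.14, 3.14, 3.14].

INTERFACE

Orientations are given as [roll, pitch, yaw] about the fixed x, y, z axes, in that order (R = Rz(yaw) Ry(pitch) Rx(roll)).
In Python, from rig import r gives the robot as it stands.
- The arm moves only by the tool carry_out, never from a script. Its argument "targets" is a list of rows, each an object with "dp": the shift along the tool's x, y, z in mm, a list of three; "yaw": the turn about the tool's z in degrees. A call has 1 to 12 rows; each row is the pose to reach, as a shift and turn from the pose commanded when the call began, along the tool's axes at that moment; what a row does not reach only later rows make up. A row lasts 1/8 s, in which the tool goes at most 62.5 mm and 10.7 degrees, less where a joint would pass 70% of its speed; a pose out of reach is approached as far as the arm can. A call with a gripper value outside its range is refused whole. "fingers" is the opening, from -1 (shut) to 1 (fully open), so that 0 is half open, set as the call begins (left out, the last holds). The fingers move at their own pace and stop on an object; "grip_force" is the grip in N (left out, the last holds). Time passes only in rows, so rows that repeat a pose let the fingers close. It gives the time, the measured TCP pose, the force, the opening and the grip force at its end, in the units of the state.
- r.sense(): the state, without advancing time (a new reading comes with each control period).
- r.grab_frame(name): name is "scene" or "side" or "wrist"; returns the picture (384x512x3 uint8, red, green, blue); there is no depth.
- r.get_calibration(name): a dict with "fx", "fy", "cx", "cy" (pixels), "rvec" (rotation vector, rad) and "tvec" (3), from world to camera coordinates, as OpenCV has them. Camera axes: x right, y down, z forward; pixel columns grow to the right and rows downward; lengths in mm; the calibration is good to about 2 mm. A picture is of the moment at which its call begins: read the wrist's pose just before it. get_calibration takes no time and is no camera call; for the wrist camera it gives the pose at the moment of the call.
- r.sign_off(): hands the job in; it is judged then, once.
The state is a dict: "clock": time; "qpos": joint angles; "qvel": joint speeds; "joint_efforts": joint torques, N m; "eef_pos": TCP position; "tcp_rot": TCP orientation; "contact_force": force on the tool from outside, world axes, zero at the start; "wrist_torque": the same for the moment, N m; "opening": opening from 0.0 (shut) to 1.0 (fully open); "grasp_force": force on a finger pad.
Only numpy, scipy, OpenCV 4.12 (cv2) and the standard library are available. Lean on these libraries where they do the work, as an engineer would, in place of code of your own. Each camera call takes 0.05 s, during which the arm holds its last target. There are 200 camera calls.

TASK

Open the blue dust filter box and put its filters out to air. Unscrew the black cap from the neck that sticks up through the cover, keep hold of it as it comes free and set it down flat, open side down, in the steel parts dish; then prise up the flush cover with the blade of the blue screwdriver at one of the two slots in its front edge, swing it right open until it stays back past upright, and lay the screwdriver down again on the bare bench. Take out every filter panel there is and stand each one on the rubber mat, leaning back at a clear slant against the front of the timber and touching the timber itself; let no panel fall flat, do not drop the cap, and do not knock over the glue bottle.

Things in the scene. Friction and masses are not known exactly. Their poses are not given: they have to be found in the camera images.
- filter_box: blue steel dust filter box fixed to the bench, 192 mm wide (y), 190 deep (x), 118 high without cover; origin under its middle, front face at x = -95 mm. Behind a closed front chamber lies the bay (x -36 to 83, y -88 to 88, floor 10 mm up) where panels stand upright, broad faces left and right, at y = -52, 0 or 52 mm, x = 23.5, ends held by ribs 88 mm high (1.5 mm play), lifted straight out
- neck_top (a point): centre of the top of the grey neck that stands up through a 45 mm hole in the cover; 166 mm above the bench, 42 mm above the cover's top. Its lower part bears a thread (35 mm across), its upper 18 mm is a plain 28 mm pilot. Right-hand thread, 9 mm a turn: the cap comes off counter-clockwise seen from above
- cap_center (a point): centre of the black fluted screw cap with a red disc on top, 56 mm across, 48 mm high (z up), 0.07 kg; underside 24 mm below this point. Screwed down it almost rests on the cover and keeps it shut. The thread holds it for the first 1.55 turns (14 mm of rise), then it lifts straight off; it has about 1 mm play and stays where it is left on the thread
- dish: loose round stainless parts dish, 148 mm across the rim, 24 mm high, inner floor 116 mm across and 5 mm above its underside; origin at the centre of its underside
- cover (a joint): opening angle of the hinged cover in rad: 0 shut, 1.7 fully back against its stop. Stiff hinge (0.36 N m of friction, some 4 N at the front edge with its weight): it stays at any angle where it is left
- cover_hinge (a point): middle of the cover's hinge line along the box's top back edge, 121 mm above the bench; the line runs along the box's y
- cover_edge (a point): middle of the cover's front edge, 183 mm from the hinge line, half-way through the 6 mm thick plate; the cover is 192 mm wide and flush with the box in front and at the sides
- slot_left (a point): mouth of the left pry slot in the box's front face, straight under the cover's front edge (y = +55 mm of the box): 40 mm wide, 10 mm high (108 to 118 mm above the bench), 12 mm deep; this point is the centre of the mouth. Above the slot is the underside of the cover
- slot_right (a point): the same for the right slot (y = -55 mm of the box)
- screwdriver_handle (a point): middle of the stubby screwdriver's blue handle, on its axis; the handle is 27 mm thick and 97 mm long (from 52 mm behind to 45 mm ahead of this point); its y axis points from the tip to the butt. Lying on the bench its axis is 11.5 mm up. The shank is 6.4 mm thick; 0.08 kg
- screwdriver_tip (a point): the end of the screwdriver's blade (8 mm wide, 2 mm thick, flat way level as it lies), 96 mm from the handle point
- mat: black rubber mat, 140 x 350 x 3 mm, fixed on the bench; origin at its centre on the bench, its long side along its y
- timber: planed light softwood timber, 44 x 330 x 56 mm, fixed on the mat along its back edge; origin at the centre of its underside (3 mm above the bench), long side along its y, front face to its -x, with 88 mm of bare mat in front of it. There is room for three panels side by side
- timber_front (a point): middle of the timber's upper front edge (59 mm above the bench), axes as the timber's
- panel_1_center (a point): centre of a filter panel: aluminium frame with cream pleats, 90 mm wide (its x), 14 mm thick (its y), 100 mm high (its z), 0.17 kg. In the box its top is 110 mm above the bench, 8 mm below the rim. One to three panels are present
- panel_2_center (a point): the same for another panel
- panel_3_center (a point): the same for another panel
- panel_1: the panel of panel_1_center; origin in the middle of its lower edge
- panel_2: the panel of panel_2_center; origin in the middle of its lower edge
- panel_3: the panel of panel_3_center; origin in the middle of its lower edge
- screwdriver: the stubby blue screwdriver, 148 mm long; origin 11.5 mm below its axis, 74 mm from either end; y axis from tip to butt
- cap: the cap; origin at the centre of its underside
- glue_bottle: clear bottle with a white cap and a black label, 49 mm across, 163 mm high, standing behind the work; origin at the centre of its underside

How it is judged (in metres and radians):
On the way, in this order (a step that is already met when the one before it is completed fails the run):
1. the cap is unscrewed and held in the fingers, clear above the neck (z of cap_center in the frame of neck_top above 0.03 m and contact force between the fingers and cap above 1 N), for 0.2 s.
2. the cap lies flat in the parts dish, let go (horizontal distance between cap_center and dish below 0.045 m and z of cap_center in the frame of dish below 0.036 m and angle between cap_center's own z axis and vertical below 0.2 rad and contact force between the fingers and cap below 0.05 N), for 0.3 s.
3. the cover is prised up with the screwdriver (value of joint cover above 0.08 rad and contact force between screwdriver and cover above 0.3 N), for 0.1 s.
4. the cover stands open past upright (value of joint cover above 1.6 rad), for 0.2 s.
At the end, for the whole second after the job is handed in: cover open past 1.6 rad; cap flat (0.2 rad) in the dish, within 45 mm of its axis; screwdriver lying on the bench off the mat (under 22 mm high); every present panel at rest on the mat in front of the timber, touching it, tilted 0.12 to 0.7 rad (7 to 40 degrees) from upright (value of joint cover above 1.6 rad and horizontal distance between cap_center and dish below 0.045 m and z of cap_center in the frame of dish below 0.036 m and angle between cap_center's own z axis and vertical below 0.2 rad and height (world z) of each of screwdriver_handle, screwdriver_tip below 0.022 m and linear speed of each of screwdriver, panel_1, panel_2, panel_3 below 0.03 m/s and contact force between screwdriver and mat below 0.05 N and angle between panel_1_center's own z axis and vertical between 0.12 and 0.7 rad and contact force between each of panel_1, panel_2, panel_3 and timber above 0.06 N and contact force between each of panel_1, panel_2, panel_3 and mat above 0.3 N and x of each of panel_1_center, panel_2_center, panel_3_center in the frame of timber_front below 0 m and angle between panel_2_center's own z axis and vertical between 0.12 and 0.7 rad and angle between panel_3_center's own z axis and vertical between 0.12 and 0.7 rad).
It fails at once if the cap is dropped (falls free faster than 1 m/s) (linear speed of cap above 1 m/s and contact force between the fingers and cap below 0.01 N).
It fails at once if panel_1 falls flat (angle between panel_1_center's own z axis and vertical above 1.2 rad).
It fails at once if panel_2 falls flat (angle between panel_2_center's own z axis and vertical above 1.2 rad).
It fails at once if panel_3 falls flat (angle between panel_3_center's own z axis and vertical above 1.2 rad).
It fails at once if the glue bottle is knocked over (angle between glue_bottle's own z axis and vertical above 0.6 rad).
Of panel_1, panel_2, panel_3 only 1 to 3 are there at a start; the rules pass over those that are not, and their reading is None.
At some moment in a run one of screwdriver, dish may be knocked a few centimetres aside while the robot is not near it.
It also fails if it takes over 210 s, if anything falls off the work surface, if the arm or the gripper's body presses on something with over 40 N, if the wrist force passes 120 N, or if a joint passes its speed limit or range.

## Working session

There is one attempt and no reset: what is moved stays moved. The work goes in short steps, Python scripts to look and compute and a tool call to move; the robot and the scene stay as the last step left them, time stands still between calls to the robot, and variables do not carry over. Pictures are saved under pics/ and viewed, at most 14 in all, crops included, and the job is handed in when it is done.

Besides the shell and the picture viewer there is one more tool, called after "Request:" as name(argument=value, ...), one argument or row to a line, values as JSON. carry_out: Moves the arm, as the interface text tells. Its arguments: {"type":"object","properties":{"targets":{"type":"array","items":{"type":"object","properties":{"dp":{"type":"array","items":{"type":"number"}},"yaw":{"type":"number"}}}},"fingers":{"type":"number"},"grip_force":{"type":"number"}},"required":["targets"]}

```bash
ls; mkdir -p pics
python3 - <<'E'
from rig import r
import cv2
print(r.sense(), r.tip_reach)
for n in ("scene","side","wrist"):
    c=r.get_calibration(n); print(n,c)
    cv2.imwrite(f"pics/{n}0.png",r.grab_frame(n)[:,:,::-1])
E
```

```text
pics
{'clock': 0.0, 'qpos': array([ 1.25858249e+00,  3.53670468e-01,  1.63411765e+00,  9.35321359e-06,
        1.15522348e+00, -2.41639526e-03]), 'qvel': array([-0.00094619, -0.00101241,  0.00122469, -0.00055094,  0.00155466,
       -0.00028171]), 'joint_efforts': array([ 2.77770170e-05, -6.05246615e+01, -3.42072952e+01, -2.69939956e-04,
        9.33078438e-03,  1.72272803e-05]), 'eef_pos': array([190.40543891, 594.80282972, 238.55479571]), 'tcp_rot': array([-3.14017373e+00, -1.19804516e-05,  2.83179143e+00]), 'contact_force': array([0.1182111 , 0.40418461, 0.52628465]), 'wrist_torque': array([-0.06552732,  0.00073999,  0.05551337]), 'grasp_force': 0.0, 'opening': 1.002950931023374} 8.0
scene {'fx': 400.7457953325802, 'fy': 400.7457953325802, 'cx': 257.3400724530135, 'cy': 191.98164720790237, 'rvec': array([ 2.42278634, -0.38718618,  0.14774268]), 'tvec': array([-518.18170317,  185.91766155, 1062.88497657])}
side {'fx': 427.82002681494646, 'fy': 427.82002681494646, 'cx': 261.72704239457937, 'cy': 195.08241874101265, 'rvec': array([ 0.1067972 , -2.54094862,  1.71825743]), 'tvec': array([ 514.70446144,  128.12128384, 1244.36241967])}
wrist {'fx': 265.043054200624, 'fy': 265.043054200624, 'cx': 257.43167163557064, 'cy': 193.1285806079257, 'rvec': array([-2.30996019, -1.68584823, -0.28082355]), 'tvec': array([-624.51994654,  -41.635084  ,  380.16926085])}
```

Run:
```python
import cv2,numpy as np
a=cv2.imread("pics/scene0.png");b=cv2.imread("pics/side0.png")
cv2.imwrite("pics/s0.png",cv2.resize(a,(800,600),interpolation=cv2.INTER_CUBIC))
cv2.imwrite("pics/d0.png",cv2.resize(b,(800,600),interpolation=cv2.INTER_CUBIC))
```

```text
(no output)
```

View pics/s0.png

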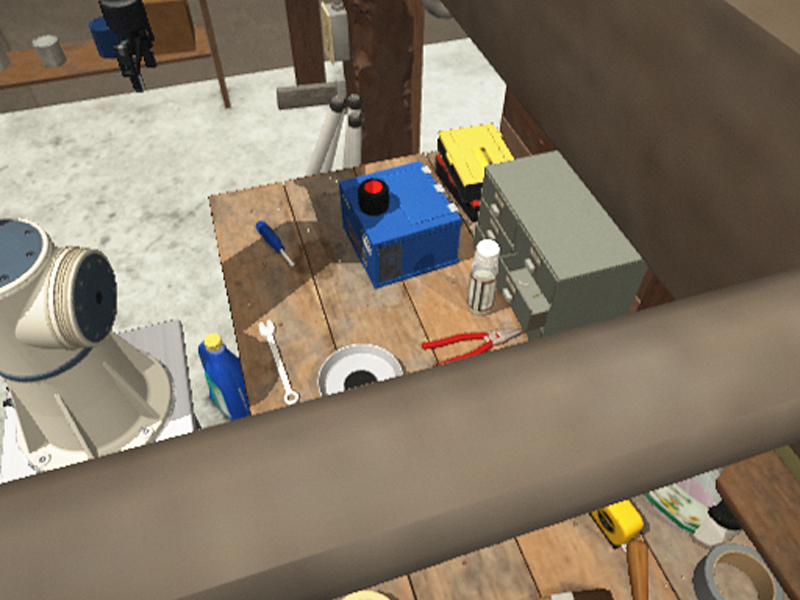

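View pics/d0.png

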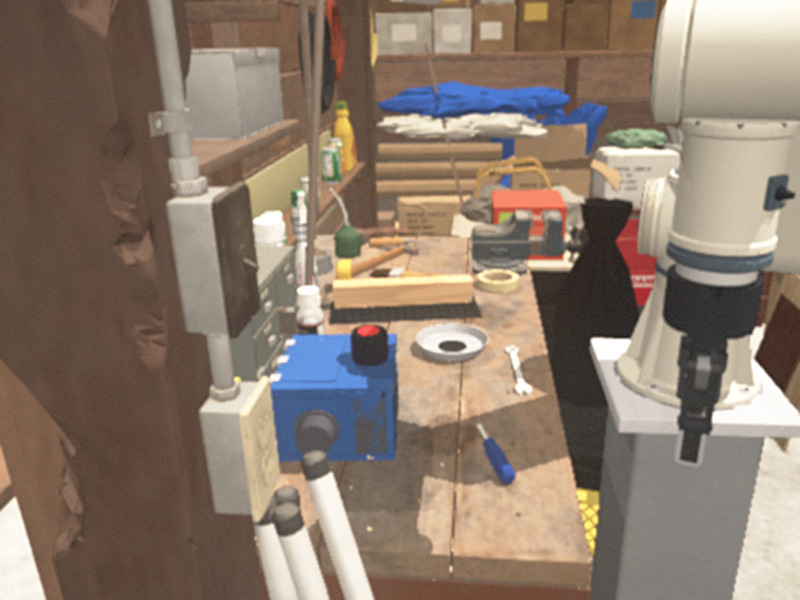

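The scene view shows the cap's red disc at about (373,188), the screwdriver at (258,225)-(293,265), the dish at (360,370), and the bottle at (485,275). The side view shows the timber and mat (333-473,290), beyond the dish. A beam hides the mat in the scene view.

```bash
cat > h.py <<'E'
import cv2, numpy as np
from scipy.spatial.transform import Rotation as Rn
def cal(r,n):
    c=r.get_calibration(n); return dict(K=np.array([[c['fx'],0,c['cx']],[0,c['fy'],c['cy']],[0,0,1]]),R=cv2.Rodrigues(np.array(c['rvec']))[0],t=np.array(c['tvec'],float))
def ray(c,p):
    d=c['R'].T@np.linalg.inv(c['K'])@np.array([p[0],p[1],1.]); o=-c['R'].T@c['t']; return o,d/np.linalg.norm(d)
def onz(c,p,z):
    o,d=ray(c,p); return o+d*(z-o[2])/d[2]
def proj(c,X):
    q=c['K']@(c['R']@np.asarray(X,float)+c['t']); return q[:2]/q[2]
def tri(obs):  # [(cam,px)...] -> point, rms miss mm
    A=np.zeros((3,3));b=np.zeros(3);L=[]
    for c,p in obs:
        o,d=ray(c,p);M=np.eye(3)-np.outer(d,d);A+=M;b+=M@o;L.append((o,M))
    X=np.linalg.solve(A,b); return X,max(np.linalg.norm(M@(X-o)) for o,M in L)
def blobs(mask,mina=15):
    n,l,s,c=cv2.connectedComponentsWithStats(mask.astype(np.uint8))
    return sorted([(int(s[i,4]),c[i].round(2).tolist(),s[i,:4].tolist()) for i in range(1,n) if s[i,4]>=mina],reverse=True)
E
python3 - <<'E'
from rig import r
from h import *
S=cal(r,"scene");D=cal(r,"side")
a=cv2.imread("pics/scene0.png").astype(int);b=cv2.imread("pics/side0.png").astype(int)
for n,im in(("scene",a),("side",b)):
    B,G,R=im[...,0],im[...,1],im[...,2]
    print(n,"red",blobs((R>150)&(G<60)&(B<60),10)[:4])
    print(n,"blue",blobs((B>90)&(R<70)&(B>1.5*G),10)[:6])
f=.64
print("cam pos",ray(S,(0,0))[0],ray(D,(0,0))[0])
P=lambda x,y:(x*f,y*f)
for n,s,d in [("cap",(374,186),(369,330)),("sdbutt",(260,224),(511,481)),("sdtip",(293,265),(479,425)),("dish",(360,370),(452,343)),("bottletop",(487,242),(308,289)),("boxFR",(372,245),(398,347))]:
    print(n,*tri([(S,P(*s)),(D,P(*d))]))
for n,p,z in [("timberTFL",(333,290),59),("timberTFR",(473,285),59),("matL",(330,320),3),("matR",(481,317),3),("boxcoverA",(398,347),124),("boxbotFR",(396,456),0),("boxBL",(272,458),0)]:
    print(n,onz(D,P(*p),z).round(0))
for n,p,z in [("cFL",(340,182),124),("cFR",(373,246),124),("cBR",(460,218),124),("cBL",(424,160),124),("botFR",(377,287),0)]:
    print(n,onz(S,P(*p),z).round(0))
big=np.hstack([cv2.resize(cv2.imread("pics/scene0.png")[85:200,200:315],(400,400),interpolation=cv2.INTER_CUBIC),cv2.resize(cv2.imread("pics/side0.png")[165:225,200:320],(400,200),interpolation=cv2.INTER_CUBIC).repeat(2,0)])
cv2.imwrite("pics/big.png",big)
E
```

```text
scene red [(138, [289.72, 217.0], [270, 213, 42, 10]), (79, [302.95, 224.57], [284, 218, 31, 15]), (70, [238.73, 119.23], [234, 116, 11, 8]), (16, [304.0, 129.5], [302, 128, 5, 4])]
scene blue [(3115, [260.79, 141.26], [217, 104, 79, 80]), (763, [144.77, 242.48], [127, 220, 33, 49]), (92, [171.85, 149.52], [164, 142, 16, 19]), (62, [63.15, 15.63], [57, 12, 12, 8])]
side red [(213, [407.02, 164.5], [396, 154, 24, 19]), (68, [410.47, 188.66], [406, 185, 10, 10]), (53, [403.28, 146.3], [397, 141, 11, 10])]
side blue [(1202, [324.31, 69.88], [243, 56, 145, 41]), (156, [318.04, 293.92], [311, 282, 17, 27]), (64, [324.11, 93.36], [316, 89, 12, 12]), (21, [288.76, 61.67], [284, 61, 11, 3])]
cam pos [ 318.67752825 -670.40078099  939.04715197] [ 391.41218145 1151.65048539  591.83717458]
cap [557.40271415 213.48930102 171.90164165] 2.4698633533868235
sdbutt [339.99464094 359.21653029   7.86539094] 2.9366699494739583
sdtip [383.66758356 217.53461338   9.40956274] 1.5039642781067277
dish [440.32724583 -73.51671352  18.01656171] 3.4855669691807005
bottletop [702.99335411  16.84812829 165.00613826] 3.3775544236974566
boxFR [525.00516874 130.46914983 104.39659911] 4.134789018471326
timberTFL [ 716. -256.   59.]
timberTFR [ 397. -302.   59.]
matL [ 717. -212.    3.]
matR [ 378. -246.    3.]
boxcoverA [516. 174. 124.]
boxbotFR [508. 299.   0.]
boxBL [696. 317.   0.]
cFL [514. 302. 124.]
cFR [525. 110. 124.]
cBR [704. 130. 124.]
cBL [698. 317. 124.]
botFR [532. 117.  -0.]
```

View pics/big.png

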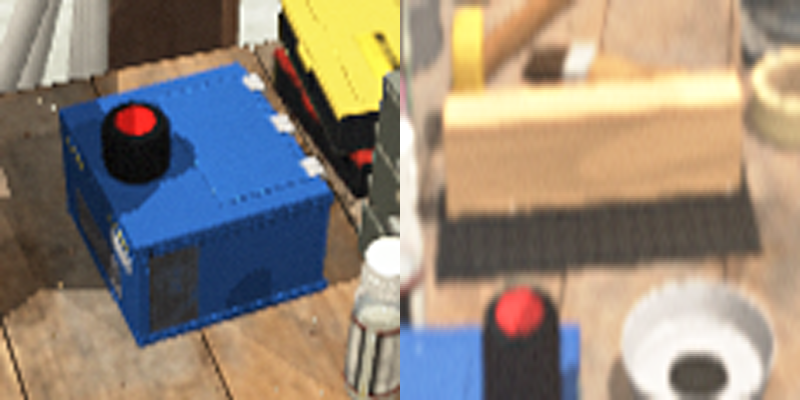

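The close-up shows the cover top with its hinges on the +x side, the cap near the front, and the timber with bare mat on its +y side. Next I check the tripod knobs and the wrist camera offset, and set up a move planner.

```bash
cat >> h.py <<'E'
def goto(r,p,yaw_deg=None):
    """print dp / yaw for world TCP p (mm) and tool yaw (world, deg); tool down"""
    s=r.sense(); R=Rn.from_euler('xyz',s['tcp_rot']).as_matrix(); y0=np.degrees(s['tcp_rot'][2])
    dp=R.T@(np.asarray(p,float)-s['eef_pos'])
    q6=np.degrees(s['qpos'][5]); out=f"dp {dp.round(1).tolist()} |d| {np.linalg.norm(dp):.0f}"
    if yaw_deg is not None:
        dy=y0-yaw_deg; dy=(dy+180)%360-180; j1=np.degrees(np.arctan2(p[1],p[0])-s['qpos'][0])
        out+=f" yaw {dy:.1f} (J6 after {q6+dy+j1:.0f}; alt yaw {dy-180*np.sign(dy):.1f})"
    print(out,"| now",s['eef_pos'].round(1),"yaw",round(y0,1),"J6",round(q6,1),"t",round(s['clock'],2))
E
python3 - <<'E'
from rig import r
from h import *
S=cal(r,"scene");D=cal(r,"side");W=cal(r,"wrist")
P=lambda x,y:(x*.64,y*.64)
for s in [(338,104),(354,100),(355,120)]:
  for d in [(316,460),(287,497),(289,510)]:
    X,e=tri([(S,P(*s)),(D,P(*d))]); print(s,d,X.round(0),round(e,1))
s=r.sense();R=Rn.from_euler('xyz',s['tcp_rot']).as_matrix()
print("cam in tool",R.T@(ray(W,(0,0))[0]-s['eef_pos']),"cam axes in tool (x,y,z cols)\n",(R.T@W['R'].T).round(2))
goto(r,(480,230,330),85)
E
```

```text
(338, 104) (316, 460) [569. 529. 151.] 1.4
(338, 104) (287, 497) [585. 570. 127.] 7.1
(338, 104) (289, 510) [584. 580. 119.] 3.7
(354, 100) (316, 460) [588. 522. 152.] 19.1
(354, 100) (287, 497) [605. 563. 128.] 11.1
(354, 100) (289, 510) [604. 573. 120.] 14.7
(355, 120) (316, 460) [588. 490. 126.] 9.9
(355, 120) (287, 497) [606. 532. 100.] 1.2
(355, 120) (289, 510) [605. 542.  91.] 4.9
cam in tool [  84.23490448    0.18431701 -133.65477644] cam axes in tool (x,y,z cols)
 [[-0.   -0.95 -0.33]
 [ 1.   -0.   -0.  ]
 [-0.   -0.33  0.95]]
dp [-387.0, -259.4, -91.0] |d| 475 yaw 77.3 (J6 after 31; alt yaw -102.7) | now [190.4 594.9 238.8] yaw 162.3 J6 -0.1 t 0.15
```

Run:
```python
from rig import r
from h import *
goto(r,(560,215,370),184)
```

```text
dp [-467.8, -249.3, -131.0] |d| 546 yaw -21.7 (J6 after -73; alt yaw 158.3) | now [190.4 594.9 238.8] yaw 162.3 J6 -0.1 t 0.15
```

Request:
carry_out(
  targets=[
    {"dp":[-20,-10,-50]},
    {"dp":[-60,-30,-90]},
    {"dp":[-110,-60,-131],"yaw":-5},
    {"dp":[-160,-85,-131],"yaw":-8},
    {"dp":[-215,-115,-131],"yaw":-12},
    {"dp":[-270,-145,-131],"yaw":-15},
    {"dp":[-325,-175,-131],"yaw":-20},
    {"dp":[-380,-203,-131],"yaw":-22},
    {"dp":[-430,-230,-131],"yaw":-22},
    {"dp":[-468,-249,-131],"yaw":-22},
    {"dp":[-468,-249,-131],"yaw":-22},
    {"dp":[-468,-249,-131],"yaw":-22},
  ],
)

```text
schema error: expected keys dp, yaw
```

Run:
```python
from rig import r
from h import *
s=r.sense();print(s['eef_pos'],s['tcp_rot'],s['qpos'].round(2))
W=cal(r,"wrist");im=r.grab_frame("wrist")[:,:,::-1]
cv2.imwrite("pics/w1.png",im);np.savez("w1.npz",**W)
cv2.imwrite("pics/w1b.png",cv2.resize(im,(800,600),interpolation=cv2.INTER_CUBIC))
for X in [(557,213,173),(519,206,124),(384,217,10)]: print(proj(W,X)*1.5625)
```

```text
[190.43506826 594.94450622 238.76154677] [-3.14060030e+00  1.74391717e-05  2.83180454e+00] [ 1.26  0.35  1.63 -0.    1.16 -0.  ]
[118.49716846 813.96524412]
[124.60220211 719.67935923]
[135.99612882 518.49665161]
```

View pics/w1b.png

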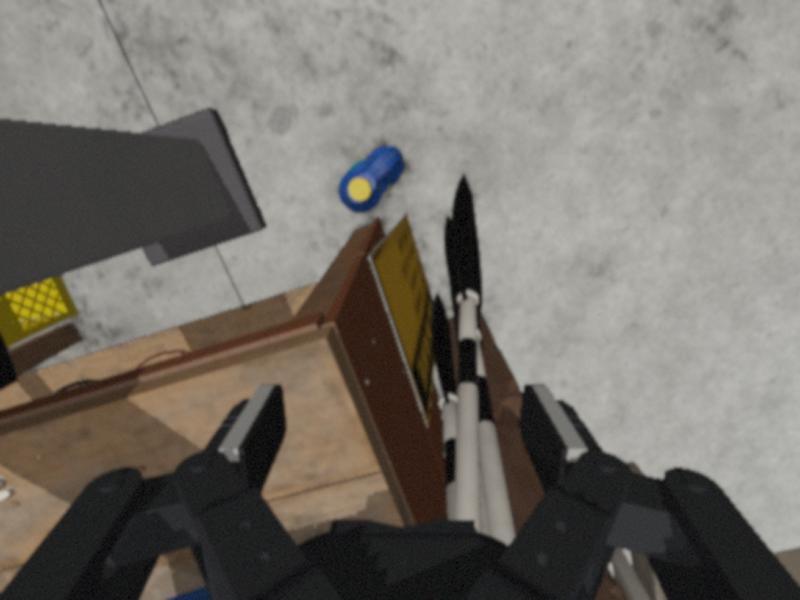

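The wrist view looks off the bench, as the move was refused because every row needs both dp and yaw. The gripper fills image rows below about 380.

Request:
carry_out(
  targets=[
    {"dp":[-20,-10,-50],"yaw":0},
    {"dp":[-60,-30,-90],"yaw":0},
    {"dp":[-110,-60,-131],"yaw":-5},
    {"dp":[-160,-85,-131],"yaw":-8},
    {"dp":[-215,-115,-131],"yaw":-12},
    {"dp":[-270,-145,-131],"yaw":-15},
    {"dp":[-325,-175,-131],"yaw":-20},
    {"dp":[-380,-203,-131],"yaw":-22},
    {"dp":[-430,-225,-131],"yaw":-22},
    {"dp":[-480,-225,-131],"yaw":-22},
    {"dp":[-520,-225,-131],"yaw":-22},
    {"dp":[-520,-225,-131],"yaw":-22},
  ],
)

```text
clock: 1.7
eef_pos: [619.0, 221.1, 369.1]
tcp_rot: [-3.141, -0.001, -3.07]
contact_force: [0.1, 0.4, 0.3]
opening: 1.001
grasp_force: 0.0
```

Run:
```python
from rig import r
from h import *
s=r.sense();print(s['eef_pos'],s['tcp_rot'],s['qpos'].round(2))
W=cal(r,"wrist");im=r.grab_frame("wrist")[:,:,::-1]
cv2.imwrite("pics/w1.png",im);np.savez("w1.npz",**W)
cv2.imwrite("pics/w1b.png",cv2.resize(im,(800,600),interpolation=cv2.INTER_CUBIC))
for X in [(557,213,173),(519,206,124),(384,217,10)]: print(proj(W,X)*1.5625)
```

```text
[618.99582217 221.09111823 369.12008519] [-3.14098828e+00 -8.50513372e-04 -3.06981929e+00] [ 0.34  0.32  1.4  -0.    1.43 -1.3 ]
[397.23255087 189.20669514]
[392.71906972 138.70298394]
[414.68035296   1.40651338]
```

View pics/w1b.png

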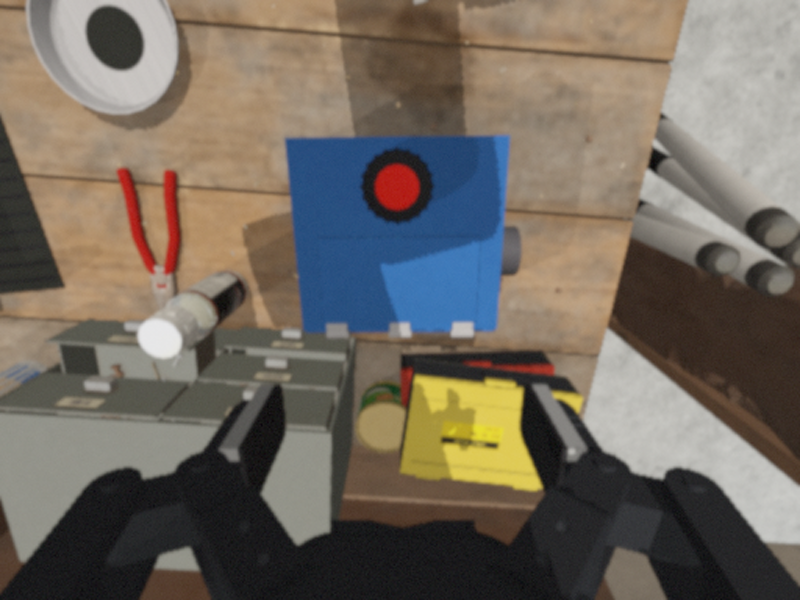

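The wrist view shows the cap disc at (397,187), cover corners near (287,139), (509,136), (498,330), (302,333), and the dish at (105,40).

Run:
```python
from rig import r
from h import *
W=dict(np.load("w1.npz"));S=cal(r,"scene");D=cal(r,"side")
im=cv2.imread("pics/w1.png").astype(int);B,G,R=im[...,0],im[...,1],im[...,2]
red=blobs((R>150)&(G<60)&(B<60),40);print(red[:2])
rc=red[0][1]
m=((B>100)&(R<70)&(B>1.4*G)).astype(np.uint8)
m[:,320:]=0; m[:80]=0
cs=max(cv2.findContours(m,0,2)[0],key=cv2.contourArea)
hull=cv2.convexHull(cs);q=cv2.approxPolyDP(hull,6,True)[:,0];print("quad",(q*1.5625).tolist())
for p in q: print(p,onz(W,p,124).round(1))
# line fits: front edge & right edges
pts=np.argwhere(m)[:,::-1]
fr=np.array([(x,np.argmax(m[:,x])-.5) for x in list(range(190,228))+list(range(280,320)) if m[:,x].any()])
F=np.array([onz(W,p,124) for p in fr]);v=cv2.fitLine(F[:,:2].astype(np.float32),cv2.DIST_HUBER,0,.01,.01).ravel();print("front edge",v)
a=cv2.imread("pics/scene0.png");
print("cap w/scene",tri([(W,rc),(S,(238.73,119.23))]),"w/side",tri([(W,rc),(D,(236.2,211.5))]),"plane173",onz(W,rc,173))
g=[(W,(105*.64,40*.64)),(D,(452*.64,343*.64))];print("dish",tri(g))
```

```text
[(587, [253.76, 119.25], [241, 106, 27, 28]), (297, [85.69, 139.45], [76, 108, 22, 66])]
quad [[498.4375, 137.5], [492.1875, 326.5625], [304.6875, 329.6875], [289.0625, 139.0625]]
[319  88] [511.6 295.7 124. ]
[315 209] [684.4 315.1 124. ]
[195 211] [701.  130.3 124. ]
[185  89] [525.6 117.9 124. ]
front edge [ 8.0921009e-02 -9.9672049e-01  5.1765552e+02  2.1097786e+02]
cap w/scene (array([556.09126645, 212.0335124 , 173.94206092]), np.float64(1.2688567782186784)) w/side (array([555.15065266, 212.27159315, 169.78796318]), np.float64(0.05325876519267862)) plane173 [554.90535172 212.29378995 173.        ]
dish (array([ 438.57728369, -104.45662979,    2.83865156]), np.float64(0.5889597389278519))
```

Request:
carry_out(
  targets=[
    {"dp":[20,-1.5,0],"yaw":10.5},
    {"dp":[40,-3,0],"yaw":21},
    {"dp":[64.4,-4.3,0],"yaw":31.5},
    {"dp":[64.4,-4.3,20],"yaw":42},
    {"dp":[64.4,-4.3,40],"yaw":52.5},
    {"dp":[64.4,-4.3,60],"yaw":63},
    {"dp":[64.4,-4.3,80],"yaw":73.5},
    {"dp":[64.4,-4.3,100],"yaw":84},
    {"dp":[64.4,-4.3,115],"yaw":94.5},
    {"dp":[64.4,-4.3,130],"yaw":105},
    {"dp":[64.4,-4.3,140],"yaw":115.5},
    {"dp":[64.4,-4.3,150],"yaw":126},
  ],
  fingers=1,
  grip_force=50,
)

```text
clock: 3.25
eef_pos: [551.8, 214.0, 220.2]
tcp_rot: [-3.141, 0.0, 1.012]
contact_force: [0.5, -0.5, -0.1]
opening: 0.999
grasp_force: 0.0
```

Run:
```python
from rig import r
from h import *
goto(r,(555.2,212.3,139),55)
W=cal(r,"wrist");im=r.grab_frame("wrist")[:,:,::-1];cv2.imwrite("pics/w2.png",im)
im=im.astype(int);B,G,R=im[...,0],im[...,1],im[...,2]
red=blobs((R>140)&(G<60)&(B<60),40);print(red[:2],onz(W,red[0][1],173) if red else 0, proj(W,(555,212,173)))
```

```text
dp [0.3, 3.8, 81.2] |d| 81 yaw 3.0 (J6 after 56; alt yaw -177.0) | now [551.8 214.  220.2] yaw 58.0 J6 53.1 t 3.25
[(1441, [263.46, 219.27], [242, 199, 44, 41]), (213, [404.46, 278.28], [385, 271, 42, 18])] [556.10128612 212.85661156 173.        ] [262.80771332 220.86718729]
```

Request:
carry_out(
  targets=[
    {"dp":[0.5,3.8,10],"yaw":10.5},
    {"dp":[0.5,3.8,20],"yaw":21},
    {"dp":[0.5,3.8,30],"yaw":31.5},
    {"dp":[0.5,3.8,40],"yaw":42},
    {"dp":[0.5,3.8,55],"yaw":52.5},
    {"dp":[0.5,3.8,68],"yaw":57},
    {"dp":[0.5,3.8,76],"yaw":57},
    {"dp":[0.5,3.8,81],"yaw":57},
    {"dp":[0.5,3.8,81],"yaw":57},
  ],
)

```text
clock: 4.42
eef_pos: [556.5, 211.9, 139.3]
tcp_rot: [3.142, 0.0, 0.024]
contact_force: [0.0, 0.4, 0.3]
opening: 1.001
grasp_force: 0.0
```

Request:
carry_out(
  targets=[
    {"dp":[0,0,0],"yaw":0},
    {"dp":[0,0,0],"yaw":0},
    {"dp":[0,0,0],"yaw":0},
    {"dp":[0,0,0],"yaw":0},
    {"dp":[0,0,0],"yaw":0},
  ],
  fingers=-1,
  grip_force=50,
)

```text
clock: 5.05
eef_pos: [557.0, 211.8, 140.1]
tcp_rot: [-3.141, -0.001, 0.022]
contact_force: [-2.2, -0.7, 5.8]
opening: 0.649
grasp_force: 52.3
```

Run:
```python
from rig import r
s=r.sense();print(s['eef_pos'],s['contact_force'],s['opening'],s['grasp_force'],s['qpos'].round(2),s['wrist_torque'])
```

```text
[557.03553639 211.84591018 140.14724053] [-2.22319757 -0.65918375  5.84369242] 0.6490790166645414 52.26677536033094 [ 0.36  0.42  1.78 -0.    0.94  1.91] [-0.2258738   0.2920797  -0.09006334]
```

Request:
carry_out(
  targets=[
    {"dp":[0,0,-0.26],"yaw":-10.5},
    {"dp":[0,0,-0.52],"yaw":-21},
    {"dp":[0,0,-0.79],"yaw":-31.5},
    {"dp":[0,0,-1.05],"yaw":-42},
    {"dp":[0,0,-1.31],"yaw":-52.5},
    {"dp":[0,0,-1.57],"yaw":-63},
    {"dp":[0,0,-1.84],"yaw":-73.5},
    {"dp":[0,0,-2.1],"yaw":-84},
    {"dp":[0,0,-2.36],"yaw":-94.5},
    {"dp":[0,0,-2.62],"yaw":-105},
    {"dp":[0,0,-2.89],"yaw":-115.5},
    {"dp":[0,0,-3.15],"yaw":-126},
  ],
)

```text
clock: 6.55
eef_pos: [555.8, 212.7, 142.7]
tcp_rot: [-3.141, -0.002, 2.227]
contact_force: [-5.5, 6.1, 2.5]
opening: 0.653
grasp_force: 52.9
```

Run:
```python
from rig import r
s=r.sense();print(s['eef_pos'],s['contact_force'],s['opening'],s['grasp_force'],s['qpos'].round(2),s['wrist_torque'])
```

```text
[555.80541258 212.69775838 142.6645437 ] [-5.46901637  6.06327675  2.51291084] 0.6526269860059609 52.897174204699695 [ 0.36  0.41  1.78  0.    0.95 -0.3 ] [ 0.69488853  0.83652713 -0.04896747]
```

Request:
carry_out(
  targets=[
    {"dp":[0,0,-0.26],"yaw":-10.5},
    {"dp":[0,0,-0.52],"yaw":-21},
    {"dp":[0,0,-0.79],"yaw":-31.5},
    {"dp":[0,0,-1.05],"yaw":-42},
    {"dp":[0,0,-1.31],"yaw":-52.5},
    {"dp":[0,0,-1.57],"yaw":-63},
    {"dp":[0,0,-1.84],"yaw":-73.5},
    {"dp":[0,0,-2.1],"yaw":-84},
    {"dp":[0,0,-2.36],"yaw":-94.5},
    {"dp":[0,0,-2.62],"yaw":-105},
    {"dp":[0,0,-2.89],"yaw":-115.5},
    {"dp":[0,0,-3.15],"yaw":-126},
  ],
)

```text
clock: 8.05
eef_pos: [555.7, 211.3, 145.7]
tcp_rot: [3.14, -0.002, -1.857]
contact_force: [-4.6, -1.6, 3.8]
opening: 0.648
grasp_force: 53.0
```

Request:
carry_out(
  targets=[
    {"dp":[0,0,-0.26],"yaw":-10.5},
    {"dp":[0,0,-0.52],"yaw":-21},
    {"dp":[0,0,-0.52],"yaw":-21},
  ],
)

```text
clock: 8.43
eef_pos: [556.3, 211.2, 146.3]
tcp_rot: [3.141, -0.001, -1.497]
contact_force: [-3.3, -3.9, 4.3]
opening: 0.65
grasp_force: 53.0
```

Request:
carry_out(
  targets=[
    {"dp":[0,0,0],"yaw":0},
    {"dp":[0,0,0],"yaw":0},
    {"dp":[0,0,0],"yaw":0},
    {"dp":[0,0,0],"yaw":0},
    {"dp":[0,0,0],"yaw":10.5},
    {"dp":[0,0,0],"yaw":21},
    {"dp":[0,0,0],"yaw":31.5},
    {"dp":[0,0,0],"yaw":42},
    {"dp":[0,0,0],"yaw":52.5},
    {"dp":[0,0,0],"yaw":63},
    {"dp":[0,0,0],"yaw":73.5},
    {"dp":[0,0,0],"yaw":84},
  ],
  fingers=1,
)

```text
clock: 9.93
eef_pos: [556.8, 211.9, 146.1]
tcp_rot: [3.142, 0.0, -2.969]
contact_force: [-0.7, 0.4, -1.1]
opening: 0.999
grasp_force: 0.0
```

Run:
```python
from rig import r
from h import *
s=r.sense();print(s['eef_pos'],s['contact_force'],s['opening'],s['grasp_force'],s['qpos'].round(2),s['wrist_torque'])
W=cal(r,"wrist");im=r.grab_frame("wrist")[:,:,::-1];cv2.imwrite("pics/w3.png",im)
im=im.astype(int);B,G,R=im[...,0],im[...,1],im[...,2]
red=blobs((R>140)&(G<60)&(B<60),40);
S=cal(r,"scene");a=r.grab_frame("scene")[:,:,::-1].astype(int);B,G,R=a[...,0],a[...,1],a[...,2]
rs=blobs((R>140)&(G<60)&(B<60),20);print(red[:2],rs[:4])
for q in rs:
    if 220<q[1][0]<260 and 100<q[1][1]<130: print(onz(W,red[0][1],180),tri([(W,red[0][1]),(S,q[1])]))
```

```text
[556.83932181 211.85294511 146.10568354] [-0.67299847  0.43691056 -1.0911352 ] 0.9993249294171692 0.0 [ 0.36  0.41  1.78  0.    0.95 -1.38] [ 0.01185691 -0.02513404 -0.00034349]
[(3391, [256.39, 291.35], [221, 262, 72, 60]), (1018, [8.08, 196.88], [0, 151, 17, 99])] [(146, [290.02, 217.02], [270, 213, 42, 10]), (81, [302.6, 224.72], [284, 218, 31, 15]), (24, [236.42, 118.29], [234, 116, 7, 6])]
[554.55568369 211.2186231  180.        ] (array([551.0528896 , 210.27292552, 182.00641226]), np.float64(1.5602245180928662))
```

Request:
carry_out(
  targets=[
    {"dp":[0,0,0],"yaw":10.5},
    {"dp":[0,0,0],"yaw":21},
    {"dp":[0,0,0],"yaw":31.5},
    {"dp":[0,0,0],"yaw":42},
    {"dp":[0,0,0],"yaw":52.5},
    {"dp":[0,0,0],"yaw":63},
    {"dp":[0,0,0],"yaw":73.5},
    {"dp":[0,0,0],"yaw":84},
    {"dp":[0,0,0],"yaw":94.5},
    {"dp":[0,0,0],"yaw":105},
    {"dp":[0,0,0],"yaw":115.5},
    {"dp":[0,0,0],"yaw":126},
  ],
)

```text
clock: 11.52
eef_pos: [556.8, 211.8, 146.1]
tcp_rot: [3.142, -0.0, 1.12]
contact_force: [0.2, 0.0, -0.4]
opening: 1.004
grasp_force: 0.0
```

Request:
carry_out(
  targets=[
    {"dp":[0,0,0],"yaw":10.5},
    {"dp":[0,0,0],"yaw":21},
    {"dp":[0,0,0],"yaw":31.5},
    {"dp":[0,0,0],"yaw":42},
    {"dp":[0,0,0],"yaw":52.5},
    {"dp":[0,0,0],"yaw":63},
    {"dp":[0,0,0],"yaw":73.5},
    {"dp":[0,0,0],"yaw":84},
    {"dp":[0,0,0],"yaw":94.5},
    {"dp":[0,0,0],"yaw":105},
    {"dp":[0,0,0],"yaw":115},
    {"dp":[0,0,0],"yaw":115},
  ],
)

```text
clock: 13.02
eef_pos: [556.8, 211.8, 146.1]
tcp_rot: [-3.142, 0.0, -0.881]
contact_force: [0.0, -0.1, 0.5]
opening: 1.004
grasp_force: 0.0
```

Request:
carry_out(
  targets=[
    {"dp":[0,0,0],"yaw":0},
    {"dp":[0,0,0],"yaw":0},
    {"dp":[0,0,0],"yaw":0},
    {"dp":[0,0,0],"yaw":0},
    {"dp":[0,0,0],"yaw":0},
  ],
  fingers=-1,
)

```text
clock: 13.65
eef_pos: [556.7, 211.7, 146.2]
tcp_rot: [3.141, -0.0, -0.885]
contact_force: [-2.3, 0.4, 4.6]
opening: 0.65
grasp_force: 52.5
```

Request:
carry_out(
  targets=[
    {"dp":[0,0,-0.26],"yaw":-10.5},
    {"dp":[0,0,-0.52],"yaw":-21},
    {"dp":[0,0,-0.79],"yaw":-31.5},
    {"dp":[0,0,-1.05],"yaw":-42},
    {"dp":[0,0,-1.31],"yaw":-52.5},
    {"dp":[0,0,-1.57],"yaw":-63},
    {"dp":[0,0,-1.84],"yaw":-73.5},
    {"dp":[0,0,-2.1],"yaw":-84},
    {"dp":[0,0,-2.36],"yaw":-94.5},
    {"dp":[0,0,-2.62],"yaw":-105},
    {"dp":[0,0,-2.89],"yaw":-115.5},
    {"dp":[0,0,-3.15],"yaw":-126},
  ],
)

```text
clock: 15.15
eef_pos: [556.5, 212.3, 149.5]
tcp_rot: [-3.141, -0.001, 1.319]
contact_force: [-3.2, 1.4, 4.8]
opening: 0.653
grasp_force: 52.6
```

Request:
carry_out(
  targets=[
    {"dp":[0,0,-0.26],"yaw":-10.5},
    {"dp":[0,0,-0.52],"yaw":-21},
    {"dp":[0,0,-0.79],"yaw":-31.5},
    {"dp":[0,0,-1.05],"yaw":-42},
    {"dp":[0,0,-1.31],"yaw":-52.5},
    {"dp":[0,0,-1.57],"yaw":-63},
    {"dp":[0,0,-1.84],"yaw":-73.5},
    {"dp":[0,0,-2.1],"yaw":-84},
    {"dp":[0,0,-2.36],"yaw":-94.5},
    {"dp":[0,0,-2.62],"yaw":-105},
    {"dp":[0,0,-2.89],"yaw":-115.5},
    {"dp":[0,0,-3.15],"yaw":-126},
  ],
)

```text
clock: 16.65
eef_pos: [556.2, 212.1, 152.5]
tcp_rot: [3.141, -0.001, -2.765]
contact_force: [-4.9, -0.6, 6.1]
opening: 0.652
grasp_force: 52.7
```

Request:
carry_out(
  targets=[
    {"dp":[0,0,-0.26],"yaw":-10.5},
    {"dp":[0,0,-0.52],"yaw":-21},
    {"dp":[0,0,-0.79],"yaw":-31.5},
    {"dp":[0,0,-1.05],"yaw":-42},
    {"dp":[0,0,-1.31],"yaw":-52.5},
    {"dp":[0,0,-1.57],"yaw":-63},
    {"dp":[0,0,-1.57],"yaw":-63},
  ],
)

```text
clock: 17.52
eef_pos: [556.7, 211.7, 154.2]
tcp_rot: [3.142, -0.0, -1.668]
contact_force: [-2.9, -1.3, 5.5]
opening: 0.65
grasp_force: 52.7
```

Run:
```python
from rig import r
s=r.sense();print(s['eef_pos'],s['contact_force'],s['opening'],s['grasp_force'],s['qpos'].round(2),s['wrist_torque'])
```

```text
[556.68893101 211.70752447 154.24424979] [-2.91184021 -1.26923016  5.50016704] 0.6499970656602114 52.71485477685928 [ 0.36  0.4   1.77 -0.    0.97 -2.68] [-0.36854054  0.47109595  0.02709966]
```

Request:
carry_out(
  targets=[
    {"dp":[0,0,-2],"yaw":0},
    {"dp":[0,0,-4],"yaw":0},
    {"dp":[0,0,-7],"yaw":0},
    {"dp":[0,0,-10],"yaw":0},
  ],
)

```text
clock: 18.02
eef_pos: [556.8, 211.8, 164.1]
tcp_rot: [-3.142, -0.0, -1.671]
contact_force: [0.1, 0.5, -0.7]
opening: 0.649
grasp_force: 52.9
```

Request:
carry_out(
  targets=[
    {"dp":[0,0,-5],"yaw":0},
    {"dp":[0,0,-12],"yaw":0},
    {"dp":[0,0,-22],"yaw":0},
    {"dp":[0,0,-32],"yaw":0},
    {"dp":[0,0,-42],"yaw":0},
    {"dp":[0,0,-55],"yaw":0},
    {"dp":[0,0,-70],"yaw":0},
    {"dp":[0,0,-80],"yaw":0},
    {"dp":[0,0,-80],"yaw":0},
    {"dp":[0,0,-80],"yaw":0},
  ],
)

```text
clock: 19.27
eef_pos: [556.5, 211.7, 243.6]
tcp_rot: [3.141, -0.0, -1.671]
contact_force: [-0.0, -1.0, -0.6]
opening: 0.652
grasp_force: 53.0
```

Run:
```python
from rig import r
from h import *
im=r.grab_frame("wrist")[:,:,::-1]
cv2.imwrite("pics/w4.png",im);print(r.sense()['contact_force'])
a=r.grab_frame("scene")[:,:,::-1].astype(int);B,G,R=a[...,0],a[...,1],a[...,2]
print(blobs((R>140)&(G<60)&(B<60),15)[:4])
im=im.astype(int);B,G,R=im[...,0],im[...,1],im[...,2];print(blobs((R>140)&(G<60)&(B<60),40)[:3])
goto(r,(520,-100,250),None)
S=cal(r,"scene");D=cal(r,"side")
d=r.grab_frame("side")[:,:,::-1]
cv2.imwrite("pics/mix.png",np.hstack([cv2.resize(a.astype(np.uint8)[190:270,190:270],(400,400)),cv2.resize(d[190:250,240:330],(400,400))]))
```

```text
[-0.43002843 -0.39906694 -0.769123  ]
[(146, [289.93, 217.05], [270, 213, 42, 10]), (78, [303.03, 224.51], [284, 218, 31, 15]), (68, [237.53, 89.94], [232, 87, 12, 7])]
[(3404, [257.51, 290.77], [222, 261, 72, 60]), (176, [79.12, 207.51], [63, 203, 31, 9])]
dp [313.8, 5.0, -6.5] |d| 314 | now [556.4 211.7 243.4] yaw -95.7 J6 -153.6 t 19.38
```

View pics/mix.png

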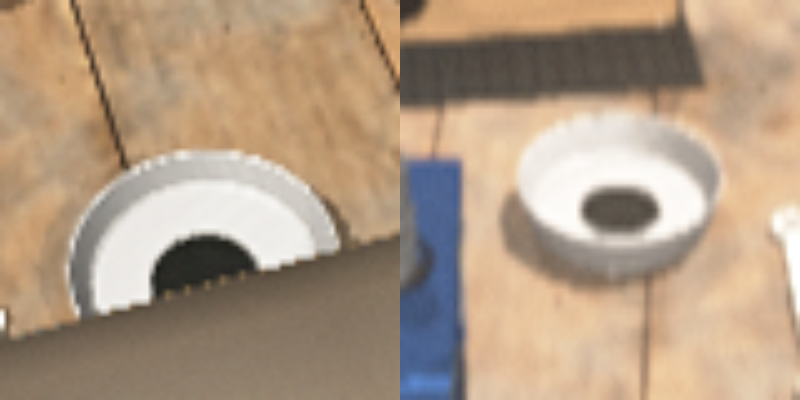

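The side crop shows the dish with a black centre spot, and the cap is in the grip. I go over to the dish and look from close by.

Request:
carry_out(
  targets=[
    {"dp":[25,0,-6],"yaw":10},
    {"dp":[55,1,-6],"yaw":20},
    {"dp":[85,1,-6],"yaw":30},
    {"dp":[120,2,-6],"yaw":40},
    {"dp":[155,2,-6],"yaw":50},
    {"dp":[190,3,-6],"yaw":60},
    {"dp":[225,4,-6],"yaw":70},
    {"dp":[260,5,-6],"yaw":80},
    {"dp":[290,5,-6],"yaw":80},
    {"dp":[310,5,-6],"yaw":80},
    {"dp":[310,5,-6],"yaw":80},
    {"dp":[310,5,-6],"yaw":80},
  ],
)

```text
clock: 20.92
eef_pos: [520.7, -95.7, 249.8]
tcp_rot: [3.141, -0.0, -3.068]
contact_force: [0.3, 0.2, -0.8]
opening: 0.652
grasp_force: 53.0
```

Run:
```python
from rig import r
from h import *
goto(r,(440,-100,150),None)
W=cal(r,"wrist");im=r.grab_frame("wrist")[:,:,::-1]
cv2.imwrite("pics/w5.png",im);np.savez("w5.npz",**W)
cv2.imwrite("pics/w5b.png",cv2.resize(im,(800,600),interpolation=cv2.INTER_CUBIC))
print(proj(W,(440,-100,5))*1.5625,cal(r,"wrist")['t'])
```

```text
dp [80.8, 1.6, 99.8] |d| 128 | now [520.7 -95.7 249.8] yaw -175.8 J6 -104.8 t 20.93
[403.63910076 163.34059835] [ 133.42878178 -529.63614089  223.41254133]
```

View pics/w5b.png

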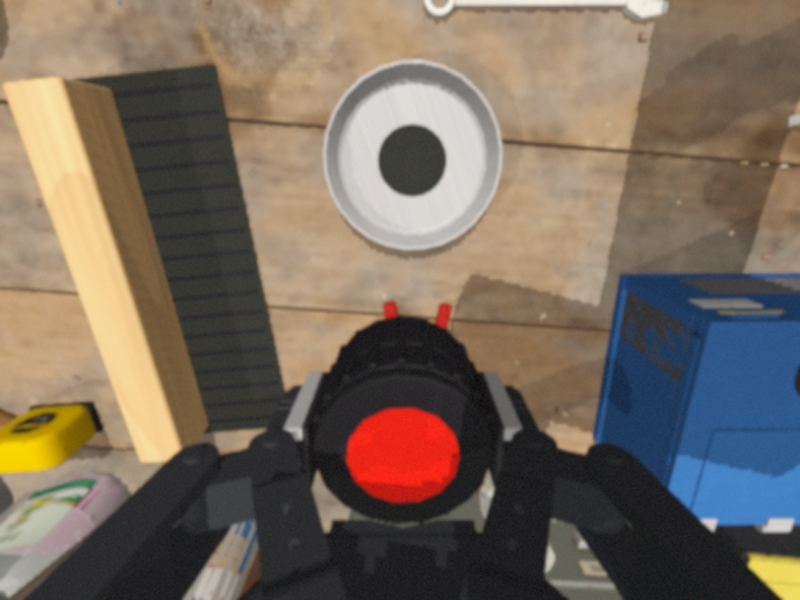

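The wrist view shows the dish centre spot at (412,160), the mat's front corners at (217,66) and (284,428), the timber to the left, and the cap held level.

Run:
```python
from rig import r
from h import *
W=dict(np.load("w5.npz"));S=cal(r,"scene");D=cal(r,"side")
P=lambda x,y:(x*.64,y*.64)
im=cv2.imread("pics/w5.png");g=cv2.cvtColor(im,6)
dark=[b for b in blobs(g<75,100) if 230<b[1][0]<300 and 80<b[1][1]<120];print(dark)
c=dark[0][1]
X=onz(W,c,5);print("dish floor spot @z5",X.round(1))
L,Rr,T,Bt=onz(W,P(324,155),24),onz(W,P(503,155),24),onz(W,P(413,60),24),onz(W,P(413,250),24)
print("rim centre",((L+Rr)/2).round(1),np.linalg.norm(L-Rr).round(1),((T+Bt)/2).round(1),np.linalg.norm(T-Bt).round(1))
# side view spot
b=r.grab_frame("side")[:,:,::-1];gb=cv2.cvtColor(b,6)
db=[q for q in blobs(gb<90,15) if 275<q[1][0]<305 and 205<q[1][1]<235];print(db)
if db: print(tri([(W,c),(D,db[0][1])]))
for n,p,z in [("matNear",(217,66),3),("matFar",(284,428),3),("t top near outer",(62,80),59),("t bottom near",(114,92),3),("t bot far",(207,430),3),("t top far",(177,457),59)]: print(n,onz(W,P(*p),z).round(1))
print("timberTF side near/far",onz(D,P(473,285),59).round(0),onz(D,P(333,290),59).round(0))
print("tri near top corner",tri([(W,P(62,80)),(D,P(473,283))]))
goto(r,(X[0],X[1],60))
```

```text
[(1360, [263.36, 102.16], [244, 81, 40, 43])]
dish floor spot @z5 [436.5 -93.5   5. ]
rim centre [432.8 -92.5  24. ] 146.5 [438.  -92.5  24. ] 147.3
[(62, [288.94, 221.03], [282, 219, 15, 5])]
(array([437.56985229, -93.36279815,   2.90770649]), np.float64(1.1102423672998571))
matNear [ 376.4 -256.8    3. ]
matFar [ 721.2 -209.1    3. ]
t top near outer [ 402.  -342.6   59. ]
t bottom near [ 401.8 -343.     3. ]
t bot far [ 729.9 -292.6    3. ]
t top far [ 719.5 -295.4   59. ]
timberTF side near/far [ 397. -302.   59.] [ 716. -256.   59.]
tri near top corner (array([ 399.11864178, -353.17972483,   45.09999776]), np.float64(1.3895634593721633))
dp [83.9, 8.2, 189.9] |d| 208 | now [520.8 -95.4 249.8] yaw -175.7 J6 -104.8 t 21.02
```

Request:
carry_out(
  targets=[
    {"dp":[28,3,10],"yaw":0},
    {"dp":[56,6,40],"yaw":0},
    {"dp":[84,8,80],"yaw":0},
    {"dp":[84,8,120],"yaw":0},
    {"dp":[84,8,155],"yaw":0},
    {"dp":[84,8,185],"yaw":0},
    {"dp":[84,8,205],"yaw":0},
    {"dp":[84,8,215],"yaw":0},
    {"dp":[84,8,222],"yaw":0},
    {"dp":[84,8,225],"yaw":0},
    {"dp":[84,8,225],"yaw":0},
  ],
)

```text
clock: 22.4
eef_pos: [436.6, -94.4, 25.3]
tcp_rot: [-3.141, 0.0, -3.067]
contact_force: [-0.7, 0.2, -0.2]
opening: 0.651
grasp_force: 53.0
```

Request:
carry_out(
  targets=[
    {"dp":[0,0,1],"yaw":0},
    {"dp":[0,0,2],"yaw":0},
    {"dp":[0,0,3],"yaw":0},
    {"dp":[0,0,4],"yaw":0},
    {"dp":[0,0,4],"yaw":0},
  ],
)

```text
clock: 23.02
eef_pos: [436.6, -94.4, 21.1]
tcp_rot: [-3.142, 0.0, -3.068]
contact_force: [-0.2, 0.6, 2.7]
opening: 0.649
grasp_force: 53.3
```

Request:
carry_out(
  targets=[
    {"dp":[0,0,0.5],"yaw":0},
    {"dp":[0,0,1],"yaw":0},
    {"dp":[0,0,1],"yaw":0},
  ],
)

```text
clock: 23.4
eef_pos: [436.7, -94.4, 20.8]
tcp_rot: [-3.141, 0.001, -3.067]
contact_force: [-3.2, 1.4, 17.9]
opening: 0.65
grasp_force: 54.7
```

Request:
carry_out(
  targets=[
    {"dp":[0,0,0],"yaw":0},
    {"dp":[0,0,0],"yaw":0},
    {"dp":[0,0,0],"yaw":0},
    {"dp":[0,0,-10],"yaw":0},
    {"dp":[0,0,-30],"yaw":0},
    {"dp":[0,0,-70],"yaw":0},
    {"dp":[0,0,-120],"yaw":0},
    {"dp":[0,0,-170],"yaw":0},
    {"dp":[0,0,-220],"yaw":0},
    {"dp":[0,0,-250],"yaw":0},
    {"dp":[0,0,-250],"yaw":0},
  ],
  fingers=0.65,
)

```text
clock: 24.78
eef_pos: [437.5, -94.6, 272.8]
tcp_rot: [-3.14, 0.005, -3.067]
contact_force: [0.0, -0.6, -0.4]
opening: 0.827
grasp_force: 0.0
```

Run:
```python
from rig import r
from h import *
S=cal(r,"scene");D=cal(r,"side");W=cal(r,"wrist")
w=r.grab_frame("wrist")[:,:,::-1];b=r.grab_frame("side")[:,:,::-1];a=r.grab_frame("scene")[:,:,::-1]
cv2.imwrite("pics/w6.png",w);cv2.imwrite("pics/side6.png",b);cv2.imwrite("pics/scene6.png",a)
for n,im,c in(("w",w,W),("side",b,D)):
    im=im.astype(int);B,G,R=im[...,0],im[...,1],im[...,2]
    for q in blobs((R>140)&(G<60)&(B<60),30)[:3]: print(n,q,onz(c,q[1],53).round(1))
# screwdriver by blue masks
obs={}
for n,im,c,roi in(("scene",a,S,(150,200,130,180)),("side",b,D,(290,345,260,320))):
    i=im.astype(int);B,G,R=i[...,0],i[...,1],i[...,2];m=((B>80)&(R<80)&(B>1.5*G)).astype(np.uint8)
    mm=np.zeros_like(m);mm[roi[2]:roi[3],roi[0]:roi[1]]=m[roi[2]:roi[3],roi[0]:roi[1]]
    bl=blobs(mm,10);print(n,bl[:2]);obs[n]=(c,bl[0][1])
print("handle tri",tri(list(obs.values())))
goto(r,(450,290,300),None)
```

```text
w (522, [257.92, 165.48], [245, 153, 26, 26]) [436.4 -94.1  53. ]
w (161, [247.53, 247.28], [244, 234, 8, 29]) [ 564.3 -100.4   53. ]
w (159, [275.05, 248.67], [270, 235, 11, 31]) [563.6 -58.4  53. ]
side (217, [410.11, 163.79], [398, 155, 23, 20]) [ -33.6 -555.3   53. ]
side (92, [410.17, 145.54], [401, 141, 18, 10]) [ -94.5 -836.1   53. ]
side (69, [410.03, 188.67], [406, 185, 10, 10]) [  28.1 -270.7   53. ]
scene [(151, [172.01, 150.75], [164, 142, 18, 20])]
side [(93, [318.68, 297.13], [311, 282, 18, 27])]
handle tri (array([354.32846379, 319.22337107,   6.93684148]), np.float64(0.008015774476011575))
dp [-42.8, 382.1, -30.7] |d| 386 | now [435.6 -94.2 269.2] yaw -175.7 J6 -106.6 t 24.93
```

Request:
carry_out(
  targets=[
    {"dp":[2,30,0],"yaw":8},
    {"dp":[5,65,0],"yaw":16},
    {"dp":[8,100,0],"yaw":24},
    {"dp":[11,135,0],"yaw":32},
    {"dp":[14,170,0],"yaw":40},
    {"dp":[17,205,0],"yaw":48},
    {"dp":[20,240,0],"yaw":56},
    {"dp":[23,275,0],"yaw":64},
    {"dp":[26,305,0],"yaw":72},
    {"dp":[26,305,0],"yaw":77},
    {"dp":[26,305,0],"yaw":77},
    {"dp":[26,305,0],"yaw":77},
  ],
)

```text
clock: 26.42
eef_pos: [387.5, 207.4, 269.2]
tcp_rot: [-3.14, 0.0, 1.873]
contact_force: [0.7, 0.2, 0.7]
opening: 0.821
grasp_force: 0.0
```

Run:
```python
from rig import r
from h import *
goto(r,(360,290,100),107)
W=cal(r,"wrist");w=r.grab_frame("wrist")[:,:,::-1];cv2.imwrite("pics/w7.png",w);np.savez("w7.npz",**W)
cv2.imwrite("pics/w7b.png",cv2.resize(w,(800,600),interpolation=cv2.INTER_CUBIC))
i=w.astype(int);B,G,R=i[...,0],i[...,1],i[...,2];m=((B>70)&(R<90)&(B>1.5*G)).astype(np.uint8)
for q in blobs(m,50)[:4]: print(q,onz(W,q[1],11.5))
```

```text
dp [87.1, -1.4, 169.2] |d| 190 yaw 0.3 (J6 after 22; alt yaw -179.7) | now [387.5 207.4 269.2] yaw 107.3 J6 10.6 t 26.43
(18684, [424.42, 217.26], [320, 124, 192, 177]) [670.98028469 199.99354272  11.5       ]
(1246, [256.71, 79.46], [248, 44, 19, 75]) [352.39656831 314.87517058  11.5       ]
```

View pics/w7b.png

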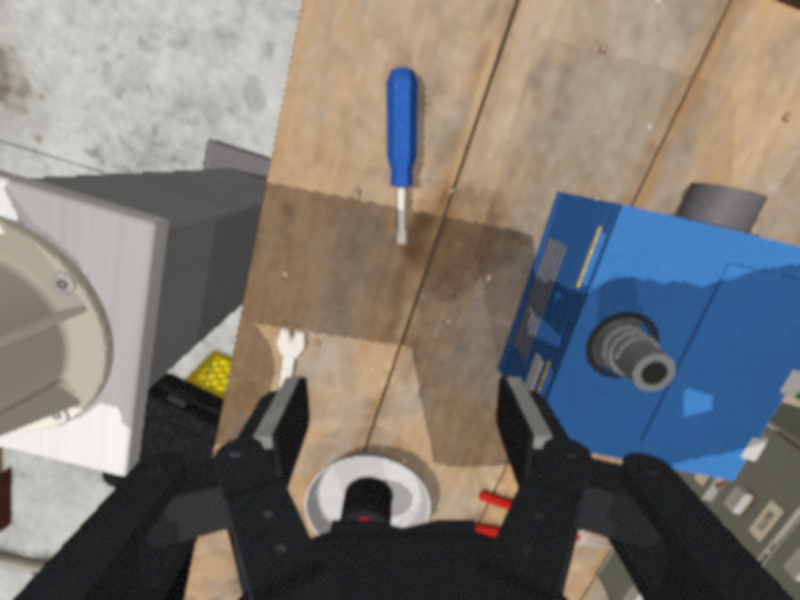

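The wrist view shows the screwdriver from (402,68) to its tip at (402,243), lying along tool x. Also visible are the bare neck, the cap in the dish, and yellow marks on the front face at about (590,258) and (540,380).

Run:
```python
from rig import r
from h import *
W=dict(np.load("w7.npz"));S=cal(r,"scene")
P=lambda x,y:(x*.64,y*.64)
tip=onz(W,P(402,244),10.5);butt=onz(W,P(402,69),14);print("tip",tip,"butt",butt,np.linalg.norm((tip-butt)[:2]),np.degrees(np.arctan2(*(tip-butt)[1::-1])))
X,e=tri([(W,(256.71,79.46)),(S,(172.0,150.75))]);print("handle",X,e)
d=(tip-butt);d/=np.linalg.norm(d)
print("handle pt from tip",tip-96*d,"from butt",butt+52*d)
for n,p,z in [("yel1",(590,258),113),("yel2",(543,378),113),("y1a",(604,228),108),("y1b",(578,288),108),("FLtop",(620,207),118),("FLbot",(557,195),0),("FRbot",(502,367),0)]: print(n,onz(W,P(*p),z).round(1))
g=(tip-67*d);goto(r,(g[0],g[1],20),None);print(g)
c=cv2.resize(cv2.imread("pics/w7.png")[115:300,310:400],(360,740),interpolation=cv2.INTER_CUBIC)[:600];cv2.imwrite("pics/w7c.png",c)
```

```text
tip [384.54356566 214.35578144  10.5       ] butt [340.61122838 355.30585004  14.        ] 147.63797646928214 -72.68841007101835
handle [353.2665898  314.8401338   11.15483267] 0.8805624026052695
handle pt from tip [355.9850616  305.98129819  12.77519796] from butt [356.08041807 305.67536179  12.7676011 ]
yel1 [509.9 264.  113. ]
yel2 [516.9 164.8 113. ]
y1a [512.4 286.3 108. ]
y1b [513.9 240.2 108. ]
FLtop [511.2 302.4 118. ]
FLbot [511.  300.6   0. ]
FRbot [529.1 115.9   0. ]
dp [74.6, -0.6, 249.4] |d| 260 | now [387.7 207.4 269.4] yaw 107.3 J6 10.6 t 26.48
[364.6121097  278.30275667  12.08789858]
```

View pics/w7c.png

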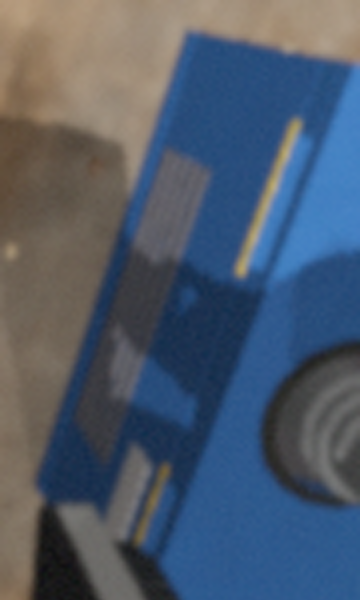

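Request:
carry_out(
  targets=[
    {"dp":[32,0,20],"yaw":0},
    {"dp":[64,0,60],"yaw":0},
    {"dp":[95.5,-0.5,110],"yaw":0},
    {"dp":[95.5,-0.5,160],"yaw":0},
    {"dp":[95.5,-0.5,200],"yaw":0},
    {"dp":[95.5,-0.5,230],"yaw":0},
    {"dp":[95.5,-0.5,248],"yaw":0},
    {"dp":[95.5,-0.5,256],"yaw":0},
    {"dp":[95.5,-0.5,258],"yaw":0},
    {"dp":[95.5,-0.5,258],"yaw":0},
    {"dp":[95.5,-0.5,258],"yaw":0},
  ],
)

```text
clock: 27.85
eef_pos: [359.5, 299.2, 12.7]
tcp_rot: [3.14, -0.0, 1.872]
contact_force: [-1.6, 0.3, -0.2]
opening: 0.824
grasp_force: 0.0
```

Request:
carry_out(
  targets=[
    {"dp":[0,0,0],"yaw":0},
    {"dp":[0,0,0],"yaw":0},
    {"dp":[0,0,0],"yaw":0},
    {"dp":[0,0,0],"yaw":0},
    {"dp":[0,0,0],"yaw":0},
    {"dp":[0,0,0],"yaw":0},
    {"dp":[0,0,0],"yaw":0},
  ],
  fingers=-1,
  grip_force=100,
)

```text
clock: 28.72
eef_pos: [359.1, 299.0, 12.7]
tcp_rot: [3.141, -0.0, 1.872]
contact_force: [-2.5, -2.3, 13.4]
opening: 0.264
grasp_force: 97.6
```

Request:
carry_out(
  targets=[
    {"dp":[0,0,-5],"yaw":0},
    {"dp":[0,0,-15],"yaw":0},
    {"dp":[0,0,-40],"yaw":0},
    {"dp":[0,0,-70],"yaw":0},
    {"dp":[0,0,-100],"yaw":0},
    {"dp":[0,0,-110],"yaw":0},
    {"dp":[0,0,-110],"yaw":0},
  ],
)

```text
clock: 29.6
eef_pos: [359.2, 299.1, 122.3]
tcp_rot: [3.14, -0.0, 1.872]
contact_force: [-0.2, 0.1, -1.0]
opening: 0.257
grasp_force: 98.4
```

Run:
```python
from rig import r
from h import *
s=r.sense();print(s['eef_pos'],s['opening'],s['grasp_force'],s['qpos'].round(2))
u=np.array([np.cos(np.radians(4.6)),np.sin(np.radians(4.6))])
t=np.array([513.5,264])-88*u-25*u
goto(r,(t[0],t[1],113),184.6)
```

```text
[359.23923751 299.07585057 122.31384666] 0.25737185412514546 98.38708876864985 [0.69 0.27 2.07 0.   0.8  0.39]
dp [-54.5, 26.7, 9.3] |d| 61 yaw -77.3 (J6 after -62; alt yaw 102.7) | now [359.2 299.1 122.3] yaw 107.3 J6 22.3 t 29.6
```

Request:
carry_out(
  targets=[
    {"dp":[0,0,-10],"yaw":-10},
    {"dp":[-5,3,-10],"yaw":-20},
    {"dp":[-10,6,-10],"yaw":-30},
    {"dp":[-20,10,-10],"yaw":-40},
    {"dp":[-30,15,-10],"yaw":-50},
    {"dp":[-40,20,-10],"yaw":-60},
    {"dp":[-50,25,-10],"yaw":-70},
    {"dp":[-54,27,-10],"yaw":-77.3},
    {"dp":[-54,27,-10],"yaw":-77.3},
    {"dp":[-54,27,-10],"yaw":-77.3},
  ],
)

```text
clock: 30.85
eef_pos: [400.3, 255.2, 131.2]
tcp_rot: [-3.141, -0.001, -3.065]
contact_force: [-1.1, 0.6, -0.1]
opening: 0.258
grasp_force: 98.4
```

Run:
```python
from rig import r
from h import *
s=r.sense();print(s['eef_pos'],s['tcp_rot'])
a=r.grab_frame("scene")[:,:,::-1];b=r.grab_frame("side")[:,:,::-1]
cv2.imwrite("pics/sc8.png",a);cv2.imwrite("pics/sd8.png",b)
S=cal(r,"scene");D=cal(r,"side")
X=s['eef_pos']+np.array([88*.9968,88*.08,11]);print(proj(S,X),proj(D,X))
ps=proj(S,X).astype(int);pd=proj(D,X).astype(int)
f=lambda im,p:cv2.resize(im[p[1]-30:p[1]+30,p[0]-40:p[0]+40],(800,600),interpolation=cv2.INTER_CUBIC)[:, :]
v=np.vstack([f(a,ps)[150:450],f(b,pd)[150:450]]);print("crop origin",ps,pd)
cv2.imwrite("pics/t8.png",v)
```

```text
[400.33540264 255.18958506 131.2257845 ] [-3.14099176e+00 -1.27416777e-03 -3.06502996e+00]
[212.32036559 121.64467321] [261.91114384 231.62286947]
crop origin [212 121] [261 231]
```

View pics/t8.png

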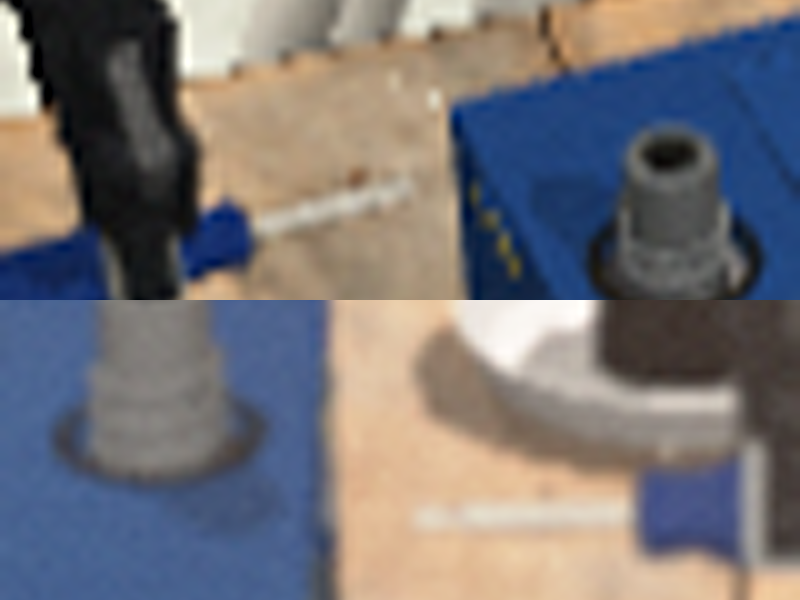

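Both crops show the tip clearly, at scene px (213.2,124.3) and side px (262.7,237.8). The yellow slot mark is just right of it in the scene view.

Run:
```python
from rig import r
from h import *
S=cal(r,"scene");D=cal(r,"side")
X,e=tri([(S,(213.2,124.3)),(D,(262.7,237.8))]);print("tip",X,e,X-r.sense()['eef_pos'])
# shank base
Y,e2=tri([(S,(172+25.5,91+(228+150)/10)),(D,(221+63.5,201+(515-300+150)/10))]);print("shank base",Y,e2)
for n,p in [("yel far",(219.5,91+(190+150)/10)),("yel near",(223.5,91+(275+150)/10))]: print(n,onz(S,p,107))
print("cover corner FL top",onz(S,(172+45.2,91+(108+150)/10),124))
```

```text
tip [488.33452046 265.32121771 128.17596472] 2.181112583724775 [87.8231262   9.94340627 -3.39961998]
shank base [437.91268297 260.4640018  127.85390074] 2.4421065450284907
yel far [513.00419832 280.99578334 107.        ]
yel near [514.58242351 239.04984988 107.        ]
cover corner FL top [512.12282878 301.31757079 124.        ]
```

Request:
carry_out(
  targets=[
    {"dp":[0,-2,8],"yaw":0},
    {"dp":[0,-2,15.7],"yaw":0},
    {"dp":[0,-2,15.7],"yaw":0},
    {"dp":[-10,-2,15.7],"yaw":0},
    {"dp":[-18,-2,15.7],"yaw":0},
    {"dp":[-24,-2,15.7],"yaw":0},
    {"dp":[-28,-2,15.7],"yaw":0},
    {"dp":[-31,-2,15.7],"yaw":0},
    {"dp":[-31,-2,15.7],"yaw":0},
  ],
)

```text
clock: 32.08
eef_pos: [432.0, 255.8, 116.3]
tcp_rot: [3.142, 0.0, -3.062]
contact_force: [1.4, -0.4, -0.5]
opening: 0.261
grasp_force: 98.4
```

Run:
```python
from rig import r
from h import *
s=r.sense();print(s['eef_pos'],s['contact_force'],s['wrist_torque'])
a=r.grab_frame("scene")[:,:,::-1];b=r.grab_frame("side")[:,:,::-1]
cv2.imwrite("pics/sc9.png",a);cv2.imwrite("pics/sd9.png",b)
f=lambda im,p:cv2.resize(im[p[1]-15:p[1]+15,p[0]-40:p[0]+40],(800,300),interpolation=cv2.INTER_CUBIC)
cv2.imwrite("pics/t9.png",np.vstack([f(a,(215,130)),f(b,(255,240))]))
```

```text
[432.02957635 255.79929513 116.27501179] [ 1.40252781 -0.44827509 -0.5368153 ] [ 0.03067088 -0.0058865   0.04441398]
```

View pics/t9.png

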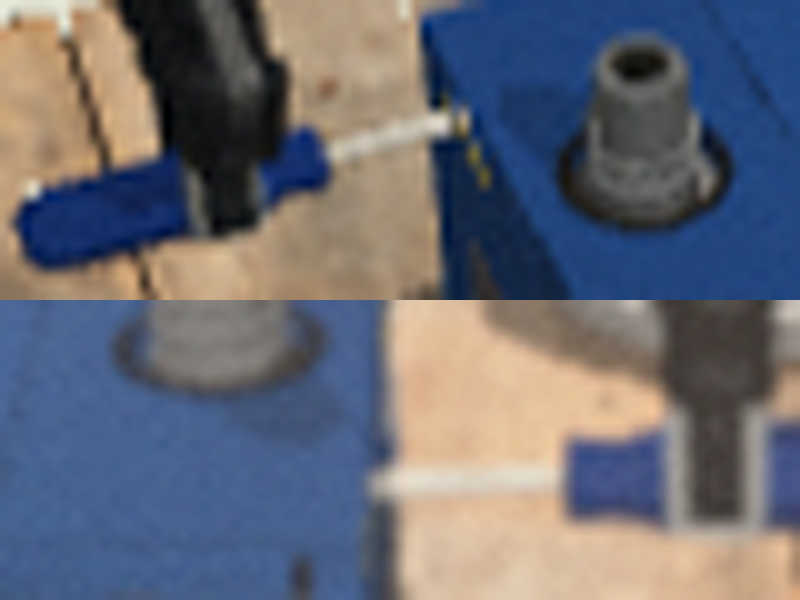

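The tip sits at the slot's mouth, near the upper end of the yellow mark, with no load. I advance slowly and watch the force.

Request:
carry_out(
  targets=[
    {"dp":[-2,0,0],"yaw":0},
    {"dp":[-4,0,0],"yaw":0},
    {"dp":[-4,0,0],"yaw":0},
  ],
)

```text
clock: 32.55
eef_pos: [436.1, 256.2, 116.3]
tcp_rot: [3.142, 0.0, -3.062]
contact_force: [-0.4, -0.4, -0.1]
opening: 0.258
grasp_force: 98.4
```

Run:
```python
from rig import r
from h import *
s=r.sense();print(s['eef_pos'],s['contact_force'],s['wrist_torque'])
a=r.grab_frame("scene")[:,:,::-1];b=r.grab_frame("side")[:,:,::-1]
f=lambda im,p:cv2.resize(im[p[1]-15:p[1]+15,p[0]-20:p[0]+20],(400,300),interpolation=cv2.INTER_CUBIC)
cv2.imwrite("pics/t10.png",np.hstack([f(a,(218,127)),f(b,(255,245))]))
```

```text
[436.09213574 256.17091946 116.31577703] [-0.39387884 -0.43782947 -0.12698647] [-0.02472498  0.00071988 -0.0240196 ]
```

Request:
carry_out(
  targets=[
    {"dp":[0,0,-2],"yaw":0},
    {"dp":[0,0,-4],"yaw":0},
    {"dp":[0,0,-6],"yaw":0},
    {"dp":[0,0,-6],"yaw":0},
  ],
)

```text
clock: 33.15
eef_pos: [435.7, 256.0, 122.3]
tcp_rot: [-3.141, -0.0, -3.062]
contact_force: [0.8, 0.1, -4.3]
opening: 0.259
grasp_force: 98.3
```

Request:
carry_out(
  targets=[
    {"dp":[0,0,-8.6],"yaw":0},
    {"dp":[-0.6,0,-17.2],"yaw":0},
    {"dp":[-1,0,-21],"yaw":0},
    {"dp":[-1,0,-21],"yaw":0},
    {"dp":[-1.5,0,-25.7],"yaw":0},
    {"dp":[-2.8,0,-34.2],"yaw":0},
    {"dp":[-4.6,0,-42.6],"yaw":0},
    {"dp":[-6.8,0,-51],"yaw":0},
    {"dp":[-6.8,0,-51],"yaw":0},
  ],
)

```text
clock: 34.28
eef_pos: [443.4, 257.0, 174.2]
tcp_rot: [3.141, 0.002, -3.062]
contact_force: [0.2, 0.0, -2.7]
opening: 0.26
grasp_force: 98.5
```

Run:
```python
from rig import r
from h import *
s=r.sense();print(s['eef_pos'],s['contact_force'],s['wrist_torque'],s['qpos'].round(2))
b=r.grab_frame("side")[:,:,::-1];a=r.grab_frame("scene")[:,:,::-1]
cv2.imwrite("pics/t11.png",np.hstack([cv2.resize(a[70:190,190:310],(400,400)),cv2.resize(b[170:290,160:280+40],(400,300)).repeat(1,0) if 0 else cv2.resize(b[180:300,170:290],(400,400))]))
```

```text
[443.40637377 256.95521734 174.22209271] [ 0.22289816  0.03806888 -2.65867991] [-0.09073397  0.24538947 -0.02712606] [ 0.52  0.26  1.94 -0.    0.95 -1.13]
```

View pics/t11.png

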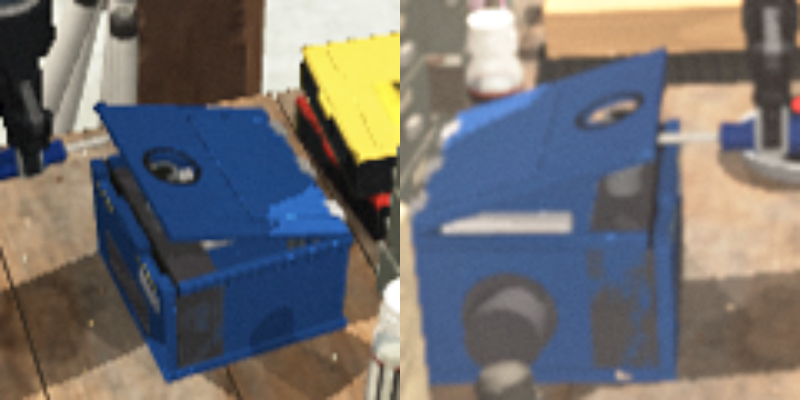

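The cover is up about 0.3 rad on the blade, with the tip under its front edge in both crops. I continue along the arc.

Request:
carry_out(
  targets=[
    {"dp":[-5.1,0,-14.6],"yaw":0},
    {"dp":[-12.3,0,-30.2],"yaw":0},
    {"dp":[-21.1,0,-45],"yaw":0},
    {"dp":[-31.2,0,-58.9],"yaw":0},
    {"dp":[-42.7,0,-71.7],"yaw":0},
    {"dp":[-55.4,0,-83.3],"yaw":0},
    {"dp":[-69.2,0,-93.5],"yaw":0},
    {"dp":[-84,0,-102.3],"yaw":0},
    {"dp":[-99.6,0,-109.6],"yaw":0},
    {"dp":[-99.6,0,-109.6],"yaw":0},
  ],
)

```text
clock: 35.62
eef_pos: [544.0, 264.8, 283.8]
tcp_rot: [3.141, 0.003, -3.063]
contact_force: [0.0, -0.4, -0.5]
opening: 0.261
grasp_force: 98.7
```

Run:
```python
from rig import r
from h import *
s=r.sense();print(s['eef_pos'],s['contact_force'],s['wrist_torque'],s['qpos'].round(2))
```

```text
[543.99020624 264.82753269 283.75678227] [ 0.00323097 -0.41993483 -0.46743063] [0.02145855 0.02722498 0.02389224] [ 0.45  0.28  1.63 -0.    1.23 -1.2 ]
```

Request:
carry_out(
  targets=[
    {"dp":[-8,0,-2],"yaw":0},
    {"dp":[-16,0,-3],"yaw":0},
    {"dp":[-24,0,-5],"yaw":0},
    {"dp":[-33,0,-7],"yaw":0},
    {"dp":[-42,0,-8],"yaw":0},
    {"dp":[-50,0,-8],"yaw":0},
    {"dp":[-58,0,-8],"yaw":0},
    {"dp":[-66,0,-8],"yaw":0},
    {"dp":[-66,0,-8],"yaw":0},
  ],
)

```text
clock: 36.75
eef_pos: [608.5, 269.8, 290.6]
tcp_rot: [-3.141, 0.0, -3.062]
contact_force: [-0.4, -0.2, -0.9]
opening: 0.263
grasp_force: 100.3
```

Run:
```python
from rig import r
from h import *
s=r.sense();print(s['eef_pos'],s['contact_force'],s['wrist_torque'],s['qpos'].round(2))
b=r.grab_frame("side")[:,:,::-1];a=r.grab_frame("scene")[:,:,::-1];w=r.grab_frame("wrist")[:,:,::-1]
S=cal(r,"scene");D=cal(r,"side")
cv2.imwrite("pics/sc12.png",a);cv2.imwrite("pics/sd12.png",b);cv2.imwrite("pics/w12.png",w)
X=(720,230,300);print(proj(S,X),proj(D,X))
cv2.imwrite("pics/t12.png",np.hstack([cv2.resize(a[50:190,190:330],(400,400)),cv2.resize(b[110:290,120:300],(400,400))]))
```

```text
[608.45087434 269.75629623 290.60506476] [-0.42511956 -0.23642133 -0.8982093 ] [ 0.10583795  0.02654485 -0.01580295] [ 0.42  0.38  1.48 -0.    1.28 -1.23]
[291.38661248  68.34231518] [162.29315998 161.78822606]
```

View pics/t12.png

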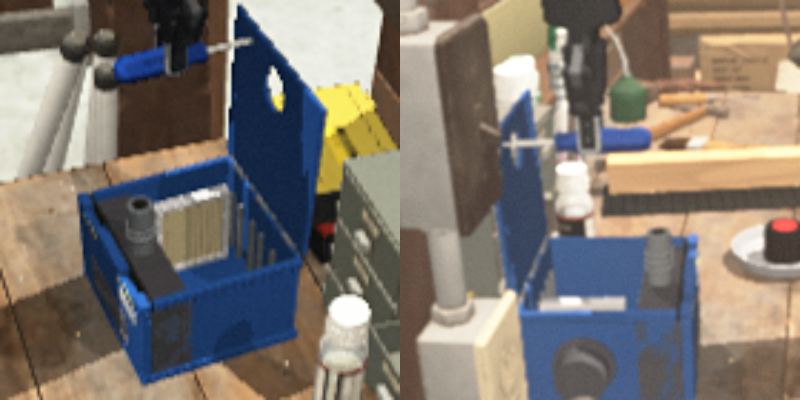

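The crops show the cover about upright with the blade against its underside. At least one cream-pleated panel is visible in the bay.

Request:
carry_out(
  targets=[
    {"dp":[-5,0,0],"yaw":0},
    {"dp":[-10,0,0],"yaw":0},
    {"dp":[-15,0,0],"yaw":0},
    {"dp":[-15,0,0],"yaw":0},
  ],
)

```text
clock: 37.4
eef_pos: [623.3, 271.1, 290.8]
tcp_rot: [3.141, 0.001, -3.062]
contact_force: [0.4, 1.5, -0.8]
opening: 0.26
grasp_force: 100.4
```

Request:
carry_out(
  targets=[
    {"dp":[-2,0,0],"yaw":0},
    {"dp":[-4,0,0],"yaw":0},
    {"dp":[-6,0,0],"yaw":0},
    {"dp":[-6,0,0],"yaw":0},
  ],
)

```text
clock: 37.9
eef_pos: [627.3, 271.3, 290.2]
tcp_rot: [-3.141, -0.004, -3.062]
contact_force: [-6.6, -0.2, -0.9]
opening: 0.26
grasp_force: 100.5
```

Request:
carry_out(
  targets=[
    {"dp":[15,0,0],"yaw":0},
    {"dp":[50,8,0],"yaw":0},
    {"dp":[95,15,0],"yaw":0},
    {"dp":[140,22,0],"yaw":0},
    {"dp":[185,30,0],"yaw":0},
    {"dp":[235,37,20],"yaw":0},
    {"dp":[235,37,65],"yaw":0},
    {"dp":[235,37,110],"yaw":0},
    {"dp":[235,37,155],"yaw":0},
    {"dp":[235,37,200],"yaw":0},
    {"dp":[235,37,240],"yaw":0},
    {"dp":[235,37,240],"yaw":0},
  ],
)

```text
clock: 39.4
eef_pos: [389.8, 288.6, 49.2]
tcp_rot: [-3.139, -0.004, -3.062]
contact_force: [-0.3, 0.2, 0.5]
opening: 0.262
grasp_force: 100.3
```

Request:
carry_out(
  targets=[
    {"dp":[0,0,15],"yaw":0},
    {"dp":[0,0,25],"yaw":0},
    {"dp":[0,0,31],"yaw":0},
    {"dp":[0,0,34],"yaw":0},
    {"dp":[0,0,36],"yaw":0},
    {"dp":[0,0,36],"yaw":0},
  ],
)

```text
clock: 40.15
eef_pos: [392.6, 290.3, 15.7]
tcp_rot: [3.141, 0.002, -3.062]
contact_force: [1.3, -1.2, 8.7]
opening: 0.254
grasp_force: 100.2
```

Run:
```python
from rig import r
from h import *
s=r.sense();print(s['eef_pos'],s['contact_force'],s['wrist_torque'],s['qpos'].round(2))
```

```text
[392.59445052 290.26144934  15.70736068] [ 1.27426062 -1.18480905  8.70707139] [-0.28302619  0.14561582  0.06998287] [ 0.63  0.49  2.08 -0.    0.58 -1.02]
```

Request:
carry_out(
  targets=[
    {"dp":[0,0,0],"yaw":0},
    {"dp":[0,0,0],"yaw":0},
    {"dp":[0,0,0],"yaw":0},
    {"dp":[0,0,-10],"yaw":0},
    {"dp":[0,0,-50],"yaw":0},
    {"dp":[0,0,-110],"yaw":0},
    {"dp":[0,0,-170],"yaw":0},
    {"dp":[0,0,-230],"yaw":0},
    {"dp":[0,0,-290],"yaw":0},
    {"dp":[0,0,-335],"yaw":0},
    {"dp":[0,0,-335],"yaw":0},
  ],
  fingers=0.1,
)

```text
clock: 41.52
eef_pos: [392.6, 290.6, 354.3]
tcp_rot: [3.138, 0.006, -3.062]
contact_force: [-0.8, -0.2, -1.6]
opening: 0.553
grasp_force: 0.0
```

Request:
carry_out(
  targets=[
    {"dp":[-40,-8,0],"yaw":0},
    {"dp":[-80,-16,0],"yaw":0},
    {"dp":[-120,-25,0],"yaw":0},
    {"dp":[-160,-35,0],"yaw":0},
    {"dp":[-200,-50,0],"yaw":0},
    {"dp":[-240,-70,0],"yaw":0},
    {"dp":[-262,-88,0],"yaw":0},
    {"dp":[-262,-88,0],"yaw":0},
    {"dp":[-262,-88,0],"yaw":0},
  ],
)

```text
clock: 42.65
eef_pos: [658.8, 222.9, 349.0]
tcp_rot: [-3.142, -0.002, -3.062]
contact_force: [-0.0, 0.9, 0.2]
opening: 0.548
grasp_force: 0.0
```

Run:
```python
from rig import r
from h import *
s=r.sense();print(s['eef_pos'],s['tcp_rot'],s['qpos'].round(2))
W=cal(r,"wrist");w=r.grab_frame("wrist")[:,:,::-1];a=r.grab_frame("scene")[:,:,::-1];b=r.grab_frame("side")[:,:,::-1]
cv2.imwrite("pics/w13.png",w);np.savez("w13.npz",**W);cv2.imwrite("pics/sc13.png",a);cv2.imwrite("pics/sd13.png",b)
u=np.array([.9968,.0802]);v=np.array([-.0802,.9968]);o=np.array([612.9,217.6])
for yy in(-52,0,52):
    p=o+23.5*u+yy*v; print(yy,p.round(0),proj(W,(*p,110)).round(0))
h=cv2.resize(w[40:290,150:370],(528,600),interpolation=cv2.INTER_CUBIC);cv2.imwrite("pics/w13b.png",h)
```

```text
[658.76057827 222.86141833 349.00413982] [-3.14153889e+00 -1.79824510e-03 -3.06234258e+00] [ 0.32  0.39  1.34  0.    1.42 -1.33]
-52 [640. 168.] [219. 149.]
0 [636. 219.] [256. 148.]
52 [632. 271.] [293. 148.]
```

View pics/w13b.png

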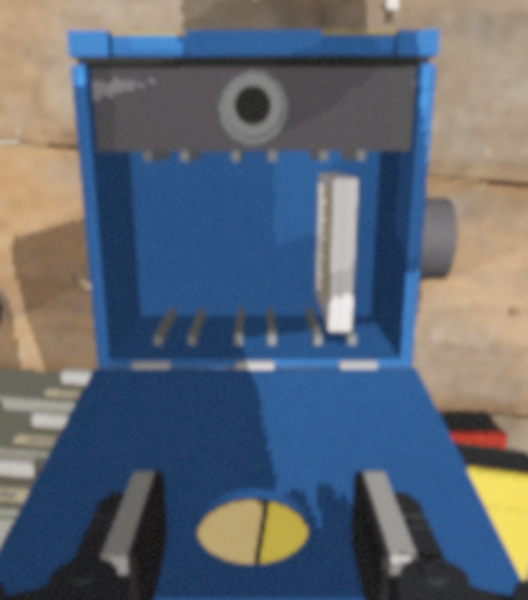

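The wrist crop shows one panel only, at box y = +52, with its top spanning crop (333-358,177) to (327-353,332). The bay's other two rib pairs are empty, and the cover lies back past upright.

Run:
```python
from rig import r
from h import *
W=dict(np.load("w13.npz"));S=cal(r,"scene");D=cal(r,"side")
w=cv2.imread("pics/w13.png");hsv=cv2.cvtColor(w,cv2.COLOR_BGR2HSV)
m=((hsv[...,1]<60)&(hsv[...,2]>130)).astype(np.uint8);m[:,:270]=0;m[:,312:]=0;m[:105]=0;m[185:]=0
print(blobs(m,30))
for y in range(112,182,8):
    xs=np.flatnonzero(m[y]); print(y,(xs.min(),xs.max(),hsv[y,282:302,2].tolist()) if len(xs) else None)
for p in [(288.75,113.75),(299.2,113.75),(286.3,178.5),(297,178.5)]: print(p,onz(W,p,110).round(1))
# neck top for box frame
g=cv2.cvtColor(w,6); print("neck",onz(W,(150+253/2.4,40+104/2.4),166))
print("rim corners",[onz(W,(150+x/2.4,40+y/2.4),118).round(1).tolist() for x,y in((72,58),(434,58),(98,368),(416,366))])
```

```text
[(1022, [290.41, 143.81], [281, 112, 19, 72])]
112 (np.int64(284), np.int64(284), [146, 139, 132, 128, 126, 125, 122, 126, 127, 130, 128, 130, 131, 132, 136, 135, 137, 134, 136, 137])
120 (np.int64(282), np.int64(299), [158, 176, 176, 155, 140, 143, 159, 185, 196, 196, 195, 194, 196, 198, 198, 194, 177, 152, 133, 135])
128 (np.int64(282), np.int64(298), [160, 178, 176, 154, 139, 142, 161, 187, 196, 195, 195, 194, 196, 198, 195, 185, 162, 141, 134, 133])
136 (np.int64(282), np.int64(298), [161, 176, 166, 147, 142, 148, 172, 191, 196, 195, 194, 194, 197, 197, 195, 181, 153, 135, 130, 132])
144 (np.int64(282), np.int64(298), [147, 156, 145, 134, 134, 154, 182, 194, 195, 194, 194, 194, 198, 197, 191, 176, 151, 133, 131, 133])
152 (np.int64(281), np.int64(297), [153, 158, 142, 129, 131, 155, 181, 192, 190, 186, 186, 187, 188, 181, 167, 150, 137, 131, 133, 130])
160 (np.int64(282), np.int64(297), [138, 141, 132, 126, 128, 144, 167, 175, 173, 171, 172, 178, 179, 177, 161, 139, 130, 129, 130, 130])
168 (np.int64(286), np.int64(297), [126, 115, 114, 124, 156, 200, 229, 237, 236, 235, 236, 239, 239, 233, 209, 170, 137, 130, 132, 130])
176 (np.int64(286), np.int64(296), [103, 101, 95, 110, 159, 206, 226, 228, 228, 227, 229, 231, 230, 217, 176, 141, 129, 128, 131, 132])
(288.75, 113.75) [586.2 259.8 110. ]
(299.2, 113.75) [585.1 273.9 110. ]
(286.3, 178.5) [676.5 266.9 110. ]
(297, 178.5) [675.3 282.4 110. ]
neck [555.36436275 212.76152905 166.        ]
rim corners [[537.7, 116.8, 118.0], [522.9, 304.3, 118.0], [707.5, 129.8, 118.0], [691.1, 321.9, 118.0]]
```

Request:
carry_out(
  targets=[
    {"dp":[8,17,0],"yaw":0},
    {"dp":[16,34,0],"yaw":0},
    {"dp":[24,50,20],"yaw":0},
    {"dp":[24,50,60],"yaw":0},
    {"dp":[24,50,100],"yaw":0},
    {"dp":[24,50,140],"yaw":0},
    {"dp":[24,50,175],"yaw":0},
    {"dp":[24,50,195],"yaw":0},
    {"dp":[24,50,200],"yaw":0},
    {"dp":[24,50,200],"yaw":0},
  ],
  fingers=-0.24,
)

```text
clock: 44.05
eef_pos: [632.2, 271.3, 150.8]
tcp_rot: [3.141, 0.001, -3.062]
contact_force: [0.2, 0.7, 0.5]
opening: 0.381
grasp_force: 0.0
```

Run:
```python
from rig import r
from h import *
s=r.sense();print(s['eef_pos'],s['opening'],s['contact_force'])
W=cal(r,"wrist");w=r.grab_frame("wrist")[:,:,::-1];cv2.imwrite("pics/w14.png",w);np.savez("w14.npz",**W)
e=[proj(W,p) for p in((585.6,266.8,110),(675.9,274.6,110),(631,270.8,110))];print(np.array(e).round(1))
hsv=cv2.cvtColor(w,cv2.COLOR_BGR2HSV)
for x in (590,600,610,620,630):
    y=266.8+(x-585.6)*.0864; p=proj(W,(x,y,110)); row=int(round(p[1])); 
    if row<384: c=int(p[0]); print(x,row,p[0].round(1),hsv[row,c-30:c+30,2].tolist())
goto(r,(631,270.8,88),184.9)
```

```text
[632.16973832 271.27296576 150.76626563] 0.3810132799777944 [0.17656891 0.69110444 0.54054019]
[[255.9 161. ]
 [256.9 275.4]
 [256.5 222.9]]
590 167 255.9 [171, 170, 170, 169, 169, 167, 170, 170, 170, 171, 170, 169, 171, 170, 170, 169, 171, 171, 170, 170, 179, 195, 211, 216, 216, 215, 214, 213, 212, 212, 212, 215, 216, 217, 218, 218, 217, 217, 217, 211, 190, 164, 153, 153, 153, 150, 151, 152, 152, 152, 152, 150, 150, 150, 151, 151, 150, 151, 151, 151]
600 182 256.1 [169, 169, 171, 168, 169, 169, 169, 170, 168, 170, 168, 168, 169, 167, 161, 157, 154, 154, 155, 164, 184, 204, 215, 216, 216, 214, 213, 213, 212, 213, 213, 215, 218, 218, 217, 216, 215, 216, 209, 187, 160, 148, 149, 150, 150, 150, 148, 149, 149, 149, 148, 148, 148, 148, 149, 148, 150, 148, 149, 149]
610 196 256.2 [149, 151, 149, 150, 150, 151, 151, 150, 151, 152, 151, 149, 149, 151, 149, 150, 148, 148, 151, 156, 173, 200, 215, 218, 216, 215, 214, 212, 211, 212, 213, 214, 217, 217, 217, 217, 217, 215, 208, 186, 160, 149, 148, 149, 150, 150, 149, 150, 149, 150, 148, 148, 147, 149, 149, 150, 147, 147, 148, 149]
620 209 256.3 [150, 149, 151, 149, 150, 150, 149, 149, 149, 151, 148, 151, 148, 151, 148, 150, 150, 149, 150, 153, 171, 197, 214, 215, 216, 215, 213, 212, 211, 212, 212, 214, 217, 217, 216, 216, 216, 215, 209, 182, 159, 148, 148, 147, 148, 149, 148, 149, 148, 148, 149, 148, 149, 149, 150, 148, 148, 151, 150, 149]
630 222 256.4 [149, 150, 151, 149, 150, 151, 150, 151, 150, 150, 150, 149, 150, 150, 148, 149, 150, 151, 151, 153, 171, 195, 213, 217, 216, 215, 213, 213, 212, 212, 213, 214, 216, 218, 217, 216, 216, 216, 207, 183, 162, 150, 150, 149, 149, 150, 150, 151, 149, 150, 151, 148, 150, 151, 149, 149, 148, 148, 147, 147]
dp [1.6, -0.4, 63.3] |d| 63 yaw -0.3 (J6 after -72; alt yaw 179.7) | now [632.5 271.2 151.3] yaw -175.4 J6 -71.5 t 44.1
```

Request:
carry_out(
  targets=[
    {"dp":[1.5,0,20],"yaw":0},
    {"dp":[1.5,0,40],"yaw":0},
    {"dp":[1.5,0,55],"yaw":0},
    {"dp":[1.5,0,63],"yaw":0},
    {"dp":[1.5,0,63],"yaw":0},
  ],
)

```text
clock: 44.72
eef_pos: [630.1, 270.5, 86.1]
tcp_rot: [-3.141, -0.001, -3.062]
contact_force: [0.1, 0.4, -0.8]
opening: 0.383
grasp_force: 0.0
```

Request:
carry_out(
  targets=[
    {"dp":[0,0,0],"yaw":0},
    {"dp":[0,0,0],"yaw":0},
    {"dp":[0,0,0],"yaw":0},
    {"dp":[0,0,0],"yaw":0},
    {"dp":[0,0,0],"yaw":0},
  ],
  fingers=-1,
  grip_force=50,
)

```text
clock: 45.35
eef_pos: [630.6, 270.7, 87.4]
tcp_rot: [3.141, 0.001, -3.062]
contact_force: [0.3, -0.6, 4.6]
opening: 0.156
grasp_force: 49.4
```

Request:
carry_out(
  targets=[
    {"dp":[0,0,-4],"yaw":0},
    {"dp":[0,0,-12],"yaw":0},
    {"dp":[0,0,-25],"yaw":0},
    {"dp":[0,0,-45],"yaw":0},
    {"dp":[0,0,-70],"yaw":0},
    {"dp":[0,0,-95],"yaw":0},
    {"dp":[0,0,-125],"yaw":0},
    {"dp":[0,0,-155],"yaw":0},
    {"dp":[0,0,-175],"yaw":0},
    {"dp":[0,0,-175],"yaw":0},
  ],
)

```text
clock: 46.6
eef_pos: [631.1, 270.9, 264.2]
tcp_rot: [3.14, 0.003, -3.062]
contact_force: [-0.0, -0.3, -2.1]
opening: 0.159
grasp_force: 48.7
```

Run:
```python
from rig import r
from h import *
goto(r,(560,-250,262),188.2); print(r.sense()['opening'],r.sense()['contact_force'])
```

```text
dp [112.2, -513.6, 1.2] |d| 526 yaw -3.7 (J6 after -122; alt yaw 176.3) | now [631.1 270.9 264.2] yaw -175.5 J6 -71.4 t 46.6
0.1592681537219309 [-0.03184265 -0.27837554 -2.05460942]
```

Request:
carry_out(
  targets=[
    {"dp":[20,-30,0],"yaw":0},
    {"dp":[45,-70,0],"yaw":0},
    {"dp":[70,-115,0],"yaw":0},
    {"dp":[85,-165,0],"yaw":0},
    {"dp":[95,-215,0],"yaw":0},
    {"dp":[105,-265,0],"yaw":0},
    {"dp":[112,-315,0],"yaw":0},
    {"dp":[112,-365,0],"yaw":-1},
    {"dp":[112,-415,0],"yaw":-2},
    {"dp":[112,-465,0],"yaw":-3},
    {"dp":[112,-514,0],"yaw":-3.7},
    {"dp":[112,-514,0],"yaw":-3.7},
  ],
)

```text
clock: 48.1
eef_pos: [558.7, -253.5, 260.3]
tcp_rot: [3.141, -0.002, -3.001]
contact_force: [0.2, 0.9, -1.4]
opening: 0.154
grasp_force: 49.4
```

Request:
carry_out(
  targets=[
    {"dp":[0,0,0],"yaw":0},
    {"dp":[0,0,0],"yaw":0},
    {"dp":[0,0,0],"yaw":0},
  ],
)

```text
clock: 48.48
eef_pos: [559.5, -249.6, 261.9]
tcp_rot: [3.141, -0.0, -2.996]
contact_force: [-0.4, 0.5, -3.1]
opening: 0.154
grasp_force: 49.4
```

Run:
```python
from rig import r
from h import *
s=r.sense();print(s['eef_pos'],np.degrees(s['tcp_rot'][2]),s['opening'],s['contact_force'],s['qpos'].round(2))
W=cal(r,"wrist");w=r.grab_frame("wrist")[:,:,::-1];cv2.imwrite("pics/w15.png",w);np.savez("w15.npz",**W)
hsv=cv2.cvtColor(w,cv2.COLOR_BGR2HSV);g=cv2.cvtColor(w,6)
# expected timber front line / mat front edge in image
for x in (430,450,470,490):
    yt=-342.8+(x-402)*.146; ym=-256.8+(x-376.4)*.138
    print(x,"timber bot",proj(W,(x,yt,3)).round(1),"top",proj(W,(x,yt,59)).round(1),"matfront",proj(W,(x,ym,3)).round(1))
for row in (60,90,120,150):
    print(row,"V",[int(v) for v in g[row,0:330:5]])
    print(row,"S",[int(v) for v in hsv[row,0:330:5,1]])
```

```text
[ 559.4559127  -249.60907127  261.89339737] -171.67267959795026 0.15367635008454908 [-0.44234809  0.50030819 -3.0913427 ] [-0.42  0.31  1.64  0.    1.19 -2.14]
430 timber bot [204.9  56.7] top [195.7  48.7] matfront [271.2  67.3]
450 timber bot [205.9  73.3] top [197.   68.3] matfront [270.8  83.5]
470 timber bot [206.8  89.3] top [198.3  87.1] matfront [270.5  99.2]
490 timber bot [207.7 104.7] top [199.5 105.2] matfront [270.1 114.2]
60 V [135, 136, 135, 136, 133, 135, 139, 135, 145, 128, 120, 124, 120, 119, 121, 119, 119, 123, 126, 132, 139, 144, 139, 146, 144, 146, 143, 143, 142, 140, 132, 133, 181, 195, 193, 195, 197, 200, 194, 163, 82, 51, 40, 43, 45, 40, 43, 41, 42, 48, 45, 48, 47, 47, 66, 100, 101, 95, 85, 72, 74, 94, 110, 112, 114, 109]
60 S [68, 63, 57, 70, 65, 65, 70, 77, 80, 76, 78, 78, 73, 81, 78, 83, 81, 82, 81, 78, 79, 82, 83, 77, 86, 83, 87, 82, 86, 81, 81, 76, 108, 97, 101, 97, 94, 92, 101, 114, 131, 78, 0, 28, 23, 19, 28, 30, 30, 31, 43, 21, 32, 27, 90, 115, 107, 103, 100, 104, 109, 102, 91, 102, 111, 113]
90 V [133, 132, 136, 137, 132, 137, 133, 132, 143, 139, 133,
[... 1062 characters left out ...]
 36, 23, 43, 37, 24, 43, 32, 21, 26, 65, 74, 79, 83, 88, 96, 94, 94, 95, 91, 95, 94]
150 V [143, 145, 142, 143, 141, 141, 139, 138, 137, 173, 162, 152, 152, 154, 141, 135, 114, 72, 105, 115, 125, 130, 126, 125, 127, 134, 137, 139, 143, 139, 136, 129, 125, 125, 149, 194, 192, 192, 189, 185, 182, 90, 76, 42, 44, 43, 41, 42, 45, 41, 48, 46, 47, 44, 67, 141, 132, 131, 131, 136, 138, 147, 149, 146, 144, 138]
150 S [105, 104, 107, 106, 103, 106, 108, 111, 110, 34, 67, 134, 140, 139, 153, 155, 151, 96, 84, 82, 77, 82, 84, 86, 84, 81, 76, 74, 80, 80, 80, 81, 81, 82, 99, 100, 103, 104, 106, 111, 111, 130, 133, 47, 28, 29, 25, 30, 33, 12, 21, 38, 37, 28, 57, 74, 77, 71, 69, 69, 69, 71, 75, 80, 81, 82]
```

Run:
```python
from rig import r
from h import *
goto(r,(559.4,-294.6,86),188.3)
# panel plumb check in wrist image: held panel top edges
W=dict(np.load("w15.npz"));g=cv2.cvtColor(cv2.imread("pics/w15.png"),6)
print(proj(W,(559.5-45*.99,-249.6-45*.145,284.5)).round(1),[int(v) for v in g[200,225:290]])
```

```text
dp [6.6, -44.3, 176.0] |d| 182 yaw 0.0 (J6 after -126; alt yaw -180.0) | now [ 559.5 -249.8  262. ] yaw -171.7 J6 -122.5 t 48.52
[256.9 195.1] [42, 44, 46, 41, 45, 44, 46, 43, 42, 45, 43, 41, 43, 45, 41, 48, 81, 140, 186, 205, 213, 214, 213, 212, 212, 211, 210, 208, 208, 208, 209, 208, 209, 211, 213, 213, 213, 214, 213, 214, 213, 212, 213, 213, 213, 209, 198, 174, 146, 132, 134, 134, 134, 135, 135, 134, 132, 134, 135, 139, 140, 144, 146, 147, 146]
```

Request:
carry_out(
  targets=[
    {"dp":[2,-15,20],"yaw":0},
    {"dp":[4,-30,50],"yaw":0},
    {"dp":[6.6,-44.3,85],"yaw":0},
    {"dp":[6.6,-44.3,120],"yaw":0},
    {"dp":[6.6,-44.3,150],"yaw":0},
    {"dp":[6.6,-44.3,168],"yaw":0},
    {"dp":[6.6,-44.3,176],"yaw":0},
    {"dp":[6.6,-44.3,176],"yaw":0},
    {"dp":[6.6,-44.3,176],"yaw":0},
  ],
)

```text
clock: 49.65
eef_pos: [560.0, -295.9, 87.0]
tcp_rot: [-3.14, 0.002, -2.998]
contact_force: [0.6, -0.4, -1.2]
opening: 0.156
grasp_force: 49.4
```

Request:
carry_out(
  targets=[
    {"dp":[0,0,1.5],"yaw":0},
    {"dp":[0,0,3],"yaw":0},
    {"dp":[0,0,4.5],"yaw":0},
    {"dp":[0,0,4.5],"yaw":0},
  ],
)

```text
clock: 50.15
eef_pos: [559.1, -295.4, 81.2]
tcp_rot: [3.141, -0.0, -2.998]
contact_force: [-0.3, -0.0, -1.7]
opening: 0.159
grasp_force: 49.4
```

Request:
carry_out(
  targets=[
    {"dp":[0,0,0.7],"yaw":0},
    {"dp":[0,0,1.4],"yaw":0},
    {"dp":[0,0,1.4],"yaw":0},
    {"dp":[0,0,1.4],"yaw":0},
  ],
)

```text
clock: 50.65
eef_pos: [559.3, -295.6, 80.4]
tcp_rot: [-3.141, 0.0, -2.998]
contact_force: [-2.9, 0.8, 5.4]
opening: 0.155
grasp_force: 50.4
```

Request:
carry_out(
  targets=[
    {"dp":[0,0,0],"yaw":0},
    {"dp":[0,0,0],"yaw":0},
    {"dp":[0,0,0],"yaw":0},
    {"dp":[0,0,0],"yaw":0},
  ],
  fingers=-0.24,
)

```text
clock: 51.15
eef_pos: [559.2, -295.4, 79.9]
tcp_rot: [3.142, -0.0, -2.998]
contact_force: [0.3, 0.0, 0.4]
opening: 0.38
grasp_force: 0.0
```

Request:
carry_out(
  targets=[
    {"dp":[0,-3,0],"yaw":0},
    {"dp":[0,-6,0],"yaw":0},
    {"dp":[0,-9,0],"yaw":0},
    {"dp":[0,-12,0],"yaw":0},
    {"dp":[0,-15,0],"yaw":0},
    {"dp":[0,-18,0],"yaw":0},
    {"dp":[0,-21,0],"yaw":0},
    {"dp":[0,-24,0],"yaw":0},
    {"dp":[0,-24,0],"yaw":0},
  ],
)

```text
clock: 52.28
eef_pos: [562.7, -319.4, 79.9]
tcp_rot: [-3.142, 0.0, -2.998]
contact_force: [0.6, -0.2, 0.1]
opening: 0.383
grasp_force: 0.0
```

Run:
```python
from rig import r
from h import *
s=r.sense();print(s['eef_pos'],s['opening'],s['contact_force'])
W=cal(r,"wrist");w=r.grab_frame("wrist")[:,:,::-1];cv2.imwrite("pics/w16.png",w);np.savez("w16.npz",**W)
g=cv2.cvtColor(w,6)
for row in range(150,260,15): print(row,[int(v) for v in g[row,190:300:2]])
print(proj(W,(515,-302,103)),proj(W,(515,-330,99)),proj(W,(515,-302,3)))
```

```text
[ 562.69356435 -319.43433081   79.94586304] 0.3831955665103201 [ 0.6333722  -0.21512751  0.11576516]
150 [190, 191, 192, 193, 194, 194, 193, 192, 191, 191, 192, 194, 193, 192, 190, 190, 189, 189, 191, 191, 192, 193, 195, 195, 191, 189, 186, 186, 183, 186, 188, 189, 184, 158, 100, 47, 47, 45, 44, 46, 45, 44, 42, 42, 44, 43, 42, 45, 45, 41, 44, 38, 43, 43, 39]
165 [186, 191, 193, 193, 193, 195, 194, 194, 192, 192, 192, 194, 194, 193, 192, 191, 190, 190, 190, 191, 192, 192, 194, 193, 191, 190, 187, 184, 182, 184, 186, 190, 187, 166, 118, 51, 45, 61, 115, 140, 145, 146, 147, 148, 146, 146, 147, 148, 147, 136, 132, 153, 131, 52, 45]
180 [175, 189, 192, 193, 194, 196, 196, 195, 193, 191, 192, 192, 194, 194, 193, 192, 191, 189, 190, 191, 191, 192, 193, 193, 192, 189, 189, 184, 184, 182, 171, 151, 145, 148, 147, 147, 147, 146, 146, 145, 144, 145, 149, 146, 133, 130, 130, 130, 150, 152, 187, 188, 124, 42, 42]
195 [146, 178, 190, 194, 195, 195, 195, 196, 195, 194, 193, 193, 193, 194, 194, 192, 192, 190, 190, 190, 192, 191, 192, 188, 208, 210, 206, 203, 201, 200, 199, 198, 198, 196, 194, 189, 1
[... 568 characters left out ...]
 137, 155, 156, 154, 151, 153, 155, 154, 153, 154, 173, 194, 171, 76, 36, 32]
240 [137, 137, 135, 169, 190, 195, 195, 194, 195, 196, 196, 194, 194, 181, 134, 122, 123, 121, 77, 32, 78, 138, 180, 190, 187, 192, 196, 195, 193, 191, 191, 194, 197, 197, 197, 197, 196, 191, 153, 137, 152, 154, 155, 154, 152, 124, 108, 96, 30, 47, 110, 123, 124, 122, 100]
255 [146, 147, 147, 150, 173, 185, 123, 42, 38, 37, 39, 85, 120, 123, 125, 121, 95, 33, 23, 19, 50, 125, 158, 190, 185, 180, 196, 195, 194, 192, 193, 192, 195, 196, 197, 196, 197, 193, 158, 133, 152, 153, 155, 156, 149, 124, 104, 67, 22, 21, 26, 66, 116, 123, 123]
[311.2735315  195.91756708] [248.92669614 184.62119755] [287.22205006 153.94808317]
```

Run:
```python
from h import *
W=dict(np.load("w16.npz"))
A=onz(W,(238,210),97);B=onz(W,(264,210),101);print("top back",A,"top front",B)
for row in (165,180,210):
  for c in (292,294,296): print(row,c,onz(W,(c,row),3).round(1))
n=np.array([.144,-.9896]);p0=np.array([402,-342.8])
dist=lambda X:-(X[:2]-p0)@n
print("dist to timber face (+ in front): top back",dist(A),"top front",dist(B),[round(dist(onz(W,(295,r),3)),1) for r in(165,180,210)])
```

```text
top back [ 528.89027203 -333.44811982   97.        ] top front [ 525.48518245 -321.54604713  101.        ]
165 292 [ 523.3 -296.5    3. ]
165 294 [ 523.1 -294.9    3. ]
165 296 [ 522.9 -293.3    3. ]
180 292 [ 535.8 -294.2    3. ]
180 294 [ 535.5 -292.6    3. ]
180 296 [ 535.3 -290.9    3. ]
210 292 [ 562.2 -289.2    3. ]
210 294 [ 561.9 -287.5    3. ]
210 296 [ 561.7 -285.8    3. ]
dist to timber face (+ in front): top back -9.017578550285034 top front 3.2510454859413187 [np.float64(30.7), np.float64(31.3), np.float64(32.5)]
```

Request:
carry_out(
  targets=[
    {"dp":[0,0,0],"yaw":0},
    {"dp":[0,0,0],"yaw":0},
    {"dp":[0,0,-5],"yaw":0},
    {"dp":[0,0,-20],"yaw":0},
    {"dp":[0,0,-40],"yaw":0},
    {"dp":[0,0,-80],"yaw":0},
    {"dp":[0,0,-130],"yaw":0},
    {"dp":[0,0,-180],"yaw":0},
    {"dp":[-45,20,-200],"yaw":0},
    {"dp":[-90,40,-200],"yaw":0},
    {"dp":[-90,40,-200],"yaw":0},
    {"dp":[-90,40,-200],"yaw":0},
  ],
  fingers=0.2,
)

```text
clock: 53.82
eef_pos: [645.6, -266.7, 280.7]
tcp_rot: [-3.141, -0.0, -2.997]
contact_force: [0.3, 0.1, -0.9]
opening: 0.601
grasp_force: 0.0
```

Run:
```python
from rig import r
from h import *
S=cal(r,"scene");D=cal(r,"side")
s=r.sense();print(s['eef_pos'],s['clock'])
W=cal(r,"wrist");w=r.grab_frame("wrist")[:,:,::-1];cv2.imwrite("pics/w17.png",w)
g=cv2.cvtColor(w,6);n=np.array([.144,-.9896]);p0=np.array([402,-342.8]);dist=lambda X:-(X[:2]-p0)@n
# expected panel corners along timber at x~ centre
c=np.array([562.9,-319.3]);e=np.array([.9896,.144])
for nm,d,z in (("topback",-9,97),("topfront",3,101),("botfront",31,3)):
    print(nm,[proj(W,(*(c+k*e-d*n),z)).round(1).tolist() for k in(-45,0,45)])
for k in(-20,0,20):
    row=int(proj(W,(*(c+k*e),100))[1]); print(row,[int(v) for v in g[row,200:300:2]])
# screwdriver, cap, cover
a=r.grab_frame("scene")[:,:,::-1];b=r.grab_frame("side")[:,:,::-1]
cv2.imwrite("pics/sc17.png",a);cv2.imwrite("pics/sd17.png",b)
o={}
for nm,im,cc,P in(("scene",a,S,(395,290,12)),("side",b,D,(395,290,12))):
    i=im.astype(int);B,G,R=i[...,0],i[...,1],i[...,2]
    m=((B>70)&(R<80)&(B>1.5*G)).astype(np.uint8);q=proj(cc,P);k=np.zeros_like(m);x,y=q.astype(int);k[y-28:y+28,x-28:x+28]=m[y-28:y+28,x-28:x+28]
    bl=blobs(k,8);print(nm,q.round(1),bl[:2]);o[nm]=(cc,bl[0][1]) if bl else None
    rd=blobs((R>140)&(G<60)&(B<60),15);print([ (t[0],t[1]) for t in rd if np.linalg.norm(np.array(t[1])-proj(cc,(436.4,-94.1,53)))<12])
    print("cover edge expect",proj(cc,(713,226,303)).round(1))
if all(o.values()): print("sd handle",tri(list(o.values())))
```

```text
[ 645.55692033 -266.72048759  280.71901795] 53.825
topback [[211.3, 52.2], [213.5, 96.9], [215.6, 137.5]]
topfront [[222.0, 51.6], [223.8, 96.9], [225.4, 137.9]]
botfront [[250.7, 64.1], [251.0, 98.1], [251.2, 129.6]]
77 [201, 200, 200, 200, 198, 197, 207, 220, 216, 218, 221, 217, 182, 123, 105, 113, 123, 126, 116, 120, 126, 114, 113, 151, 185, 115, 51, 46, 48, 49, 47, 45, 46, 48, 45, 46, 46, 45, 47, 45, 48, 48, 47, 47, 45, 51, 101, 128, 126, 124]
96 [202, 201, 201, 200, 200, 198, 197, 209, 219, 216, 220, 221, 211, 155, 111, 107, 112, 112, 113, 116, 116, 118, 120, 133, 187, 152, 59, 48, 47, 46, 43, 46, 45, 45, 49, 48, 47, 46, 48, 49, 50, 45, 51, 49, 50, 60, 125, 143, 143, 142]
115 [202, 200, 201, 201, 200, 201, 199, 193, 213, 219, 218, 222, 221, 196, 135, 131, 147, 143, 150, 144, 142, 141, 138, 137, 183, 169, 78, 44, 47, 47, 49, 45, 47, 46, 46, 48, 47, 49, 46, 50, 49, 49, 52, 53, 49, 74, 131, 147, 148, 144]
scene [185.8 152.9] [(194, [181.07, 153.53], [167, 148, 30, 12])]
[(116, [222.31, 228.8])]
cover edge expect [289.6  68.6]
side [301.1 287.3] [(149, [309.79, 289.28], [288, 285, 39, 8])]
[]
cover edge expect [165.6 160.1]
sd handle (array([377.2476281 , 293.84400446,  10.20528565]), np.float64(2.723340036372575))
```

Run:
```python
from rig import r
from h import *
S=cal(r,"scene");D=cal(r,"side")
a=cv2.imread("pics/sc17.png").astype(int);b=cv2.imread("pics/sd17.png").astype(int)
u=np.array([.9968,.0802]);v=np.array([-.0802,.9968]);h=np.array([518,211])+183*u
def edge(th,y,R=183): return np.r_[h-u*R*np.cos(th)+v*y,121+R*np.sin(th)]
for th in(1.5,1.6,1.7): print(th,"scene",[proj(S,edge(th,y)).round(1).tolist() for y in(-96,96)],"side",[proj(D,edge(th,y)).round(1).tolist() for y in(-96,96)])
for nm,im in(("scene",a),("side",b)):
    B,G,R=im[...,0],im[...,1],im[...,2];m=((B>60)&(R<60)&(B>1.5*G)).astype(np.uint8)
    if nm=="scene": m[:,:260]=0;m[:,330:]=0;m[:40]=0;m[200:]=0
    else: m[:,:140]=0;m[:,215:]=0;m[:120]=0;m[300:]=0
    k=max(cv2.findContours(m,0,2)[0],key=cv2.contourArea);print(nm,cv2.approxPolyDP(cv2.convexHull(k),2,True)[:,0].tolist())
print("cap now",onz(S,(222.31,228.8),53))
```

```text
1.5 scene [[296.7, 89.8], [267.2, 52.7]] side [[184.2, 148.6], [167.2, 173.2]]
1.6 scene [[303.0, 88.1], [272.9, 51.3]] side [[177.0, 148.5], [158.6, 173.1]]
1.7 scene [[309.1, 87.0], [278.6, 50.5]] side [[169.8, 149.2], [150.1, 173.9]]
scene [[305, 104], [293, 167], [260, 177], [260, 108], [271, 93]]Traceback (most recent call last):
  File "<stdin>", line 12, in <module>
ValueError: max() iterable argument is empty
```

Run:
```python
from h import *
for f in("sc12","sc13","sc17"):
    a=cv2.imread(f"pics/{f}.png"); print(f)
    for y in(60,70,80,90,100,110): print(y,[tuple(int(t) for t in a[y,x]) for x in range(268,318,4)])
for f in("sd12","sd13","sd17"):
    b=cv2.imread(f"pics/{f}.png");print(f,[[tuple(int(t) for t in b[y,x]) for x in range(144,192,4)] for y in(160,180,200)])
```

```text
sc12
60 [(36, 56, 82), (66, 26, 3), (61, 33, 15), (132, 89, 65), (227, 237, 236), (226, 235, 234), (226, 235, 233), (225, 234, 233), (222, 233, 232), (231, 239, 238), (228, 237, 236), (226, 234, 234), (227, 236, 234)]
70 [(47, 67, 93), (52, 20, 0), (65, 37, 20), (64, 37, 20), (60, 31, 10), (105, 51, 17), (230, 239, 238), (230, 239, 239), (230, 238, 237), (230, 239, 237), (223, 233, 233), (226, 235, 235), (227, 236, 236)]
80 [(76, 93, 112), (65, 34, 20), (67, 39, 21), (64, 36, 19), (183, 202, 202), (219, 237, 236), (62, 35, 18), (122, 60, 23), (224, 232, 232), (185, 237, 246), (63, 202, 230), (92, 239, 251), (205, 233, 237)]
90 [(98, 116, 128), (67, 35, 19), (66, 38, 20), (64, 35, 18), (62, 34, 17), (67, 35, 18), (64, 34, 21), (119, 66, 33), (113, 62, 30), (94, 163, 175), (103, 239, 250), (100, 239, 251), (38, 104, 124)]
100 [(106, 137, 169), (63, 35, 18), (65, 38, 16), (67, 40, 22), (66, 35, 17), (67, 38, 21), (67, 38, 21), (115, 62, 30), (113, 61, 29), (46, 162, 190), (45, 160, 188), (40, 104, 119), (58, 160, 185)]
110 [(78, 40, 18), (72, 43, 28), (69, 36, 17), (67, 36, 17), (64, 35
[... 3650 characters left out ...]
, 67, 80), (60, 67, 80), (134, 97, 81), (155, 105, 76), (109, 80, 65), (93, 71, 59), (97, 72, 63), (97, 114, 126), (91, 103, 115)]]
sd17 [[(61, 69, 84), (70, 81, 94), (74, 86, 100), (75, 89, 103), (72, 82, 99), (135, 103, 90), (150, 103, 78), (151, 104, 80), (181, 205, 218), (179, 200, 213), (176, 197, 209), (100, 112, 119)], [(72, 84, 97), (68, 79, 95), (67, 79, 92), (65, 73, 88), (57, 64, 79), (101, 115, 125), (178, 123, 91), (149, 104, 74), (154, 107, 78), (108, 120, 124), (129, 144, 153), (105, 117, 121)], [(95, 104, 115), (66, 77, 88), (69, 77, 89), (56, 60, 74), (57, 64, 77), (130, 94, 77), (155, 105, 76), (155, 105, 74), (154, 104, 76), (155, 108, 77), (95, 107, 121), (92, 104, 113)]]
```

Run:
```python
from rig import r
print(r.sign_off())
```

```text
the job is handed in; nothing more can be done
None
```

The job is handed in, and no verdict came back: the cap was set down in the dish, the cover is back at its stop (about 1.7 rad), the screwdriver lies on the bare bench, and the one panel present (left bay slot) leans against the timber at about 0.28 rad.

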